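Weigh a batch of casting blanks, tip it into the tumbler, hang up the tray

ROBOT

A 6-joint arm with a two-finger parallel gripper is mounted at the origin on the work surface. World frame = base frame: x ahead of the robot, y to its left, z up, the work surface at z = 0. Lengths are in mm, angles in rad, forces in N, time in s.
With the tool pointing down it reaches from about 350 to 850 mm from the base axis. Payload 8.1 kg.
Tool frame: the origin (TCP) lies midway between the tips of the shut fingers; the grasp point (between the pads) lies 19 mm behind it; z points along the fingers, y is the line along which they close (so a half turn about z gives the same grasp; the last joint's range is limited). The gripper opens to 85 mm and grips with 20 to 120 N. Pads are 22 mm wide; open, the fingers measure 114 mm over their backs; the gripper's body (76 mm by 85 mm) begins 54 mm behind the grasp point. The pads swing forward as they close: fully open they stand 13 mm farther back than shut.
Start: joints at [-1.308, 0.13, 1.488, -0, 1.523, -0.085], TCP at [204.518, -564.072, 231.292] pointing down, gripper open.
Joint ranges: [-2.96, 2.96], [-0.89, 2.26], [0.02, 2.5], [-1.34, 4.48], [0, 2.73], [-2.66, 2.66]. Speed limits (rad/s): [2.39, 2.39, 2.79, 3.14, 3.14, 3.14].

INTERFACE

Orientations are given as [roll, pitch, yaw] about the fixed x, y, z axes, in that order (R = Rz(yaw) Ry(pitch) Rx(roll)).
In Python, from bench import bot gives the robot as it stands.
- The arm moves only by the tool drive_tool, never from a script. Its argument "targets" is a list of rows, each an object with "translation": the shift along the tool's x, y, z in units of 0.2 m (1.0 is 0.2 m), a list of three; "angular": the turn, a rotation vector about the tool's x, y, z in units of 30 degrees (1.0 is 30 degrees), a list of three. In form: [{"translation": [tx, ty, tz], "angular": [rx, ry, rz]}, ...]. A call has exactly 8 rows; each row is the pose to reach, as a shift and turn from the pose commanded when the call began, along the tool's axes at that moment; what a row does not reach only later rows make up. A row lasts 1/12 s, in which the tool goes at most 41.7 mm and 7.16 degrees, less where a joint would pass 70% of its speed; a pose out of reach is approached as far as the arm can. A call with a number of a shift or a turn outside -1 to 1 is refused whole. A call with a gripper value outside its range is refused whole. "jaw" is the opening, from -1 (shut) to 1 (fully open), set as the call begins (left out, the last holds). The fingers move at their own pace and stop on an object; "newtons" is the grip in N (left out, the last holds). Time passes only in rows, so rows that repeat a pose let the fingers close, or fill a call up. It gives the time, the measured TCP pose, the force, the opening and the grip force at its end, in the units of the state.
- bot.sense(): the state, without advancing time (a new reading comes with each control period).
- bot.read_camera(name): name is "scene" or "top" or "wrist"; returns a dict with "img" (420x560x3 uint8, blue, green, red), "depth" (420x560 float32, mm along the optical axis (not along the pixel's ray), 0 where there is no reading), "fx", "fy", "cx", "cy" (pixels), "R" (3x3) and "t" (3): a world point X has camera coordinates R X + t. Camera axes: x right, y down, z forward; pixel columns grow to the right and rows downward; lengths in mm; the calibration is good to about 2 mm. A picture is of the moment at which its call begins.
- bot.job_done(): hands the job in; it is judged then, once.
The state is a dict: "clock": time; "joint_pos": joint angles; "qd": joint speeds; "tau": joint torques, N m; "ee_pos": TCP position; "orientation": TCP orientation; "wrist_force": force on the tool from outside, world axes, zero at the start; "wrist_torque": the same for the moment, N m; "width": finger opening in mm; "gripper_force": force on a finger pad.
Only numpy, scipy, OpenCV 4.12 (cv2) and the standard library are available. Lean on these libraries where they do the work, as an engineer would, in place of code of your own. Each camera call takes 0.05 s, during which the arm holds its last target. There are 200 camera calls.

TASK

Pick up all the loose brass and copper blanks from the bench and put them on the scoop tray while it stands on the scale, and let the batch rest there untouched for a second to be weighed. Then lift the tray by its red grip and tip it over the tumbler barrel so that every blank slides off into it: never put a blank into the barrel with the fingers, and if one goes astray, bring it in by the tray. Finally hang the empty tray by the eye of its handle on the slanting peg of the stand, hanging straight down and still, and leave the hammer, graver and jar where they are.

Things in the scene. Friction and masses are not known exactly. Their poses are not given: they have to be found in the camera images.
- blank1: solid brass slug, a disc 24 mm in diameter and 16 mm high, 60 g; origin at the centre of its underside, z up. May be absent
- blank2: solid brass slug, a disc 24 mm in diameter and 16 mm high, 60 g; origin at the centre of its underside, z up. May be absent
- blank3: copper block 28 x 20 x 16 mm (its x, y, z), 80 g; origin at the centre of its underside. May be absent
- blank4: copper block 28 x 20 x 16 mm (its x, y, z), 80 g; origin at the centre of its underside. May be absent
- blank5: brass signet blank: a base 28 x 18 x 10 mm (x, y, z) with a round head 18 mm in diameter on top, 18 mm high in all, 60 g; origin at the centre of its underside. May be absent
- blank6: brass signet blank: a base 28 x 18 x 10 mm (x, y, z) with a round head 18 mm in diameter on top, 18 mm high in all, 60 g; origin at the centre of its underside. May be absent
- tray: loose scoop tray, 220 g: aluminium pan 130 (x) by 112 mm (y), floor 4 mm, walls 12 mm above it at sides and back, front (+x) open, no lip. Inside x -61 to +65, y -52 to +52 mm. Origin: centre of the pan's underside, x to the open front, z up. Starts on the scale, front roughly to the robot. Blanks begin to slide at 16 to 23 degrees of tip
- tray_grip (a point): middle of the tray's red upright grip, at tray (-100, 0, 28) mm; the grip block is 14 mm thick (tray x), 44 mm wide (tray y) and 42 mm tall, from 4 to 46 mm above the tray's underside. Pinch it across its 14 mm
- tray_eye (a point): centre of the eye in the end of the tray's handle, at tray (-138, 0, 2) mm: a flat ring 4 mm thick, 36 mm outside and 22 mm inside diameter, hole axis = tray z
- tray_mouth (a point): middle of the open front edge of the tray's floor, at tray (65, 0, 4) mm
- scale: fixed bench scale, grey body 170 x 150 x 28 mm with a 130 x 130 mm steel platform on top, 36 mm high in all; origin at the centre of its underside, x roughly away from the robot (the tray starts with its front to the scale's -x)
- scale_top (a point): centre of the scale's platform, 36 mm above the bench
- barrel: fixed open round tumbler barrel, orange with a black foot, 160 mm outside and 150 mm inside diameter, 70 mm high, floor 6 mm thick; origin at the centre of its underside
- barrel_rim (a point): centre of the barrel's mouth, 70 mm above the bench
- stand: fixed hanging stand: grey foot plate 110 x 120 x 12 mm (centre 10 mm to +x), wooden post 22 mm (x) by 30 mm (y), top at 287 mm, its front face at stand x = -11 mm. A blue peg sticks out of the front (-x) face and slants up at 45 degrees. Origin: bottom centre of the post; -x is the front
- peg_root (a point): where the peg leaves the post's front face, at stand (-11, 0, 250) mm
- peg_tip (a point): end of the peg's axis, 50 mm from its root, forward and up at 45 degrees: stand (-46, 0, 285) mm. The peg is 8 mm thick with a round end
- hammer: bystander: hammer, 220 mm long, lying at the back left; origin on the bench under its middle
- graver: bystander: hand tool like a screwdriver, 150 mm long, lying at the back right; origin on the bench under its middle
- jar: bystander: small glass jar with a blue lid, 50 mm in diameter, 58 mm high, right of the stand; origin at the centre of its underside

How it is judged (in metres and radians):
On the way, in this order (a step that is already met when the one before it is completed fails the run):
1. all the blanks lie on the tray, the tray stands level on the scale, and the fingers touch neither (x of blank1 in the frame of tray between -0.07 and 0.075 m and y of blank1 in the frame of tray between -0.062 and 0.062 m and z of blank1 in the frame of tray between -0.005 and 0.06 m and x of blank2 in the frame of tray between -0.07 and 0.075 m and y of blank2 in the frame of tray between -0.062 and 0.062 m and z of blank2 in the frame of tray between -0.005 and 0.06 m and x of blank3 in the frame of tray between -0.07 and 0.075 m and y of blank3 in the frame of tray between -0.062 and 0.062 m and z of blank3 in the frame of tray between -0.005 and 0.06 m and x of blank4 in the frame of tray between -0.07 and 0.075 m and y of blank4 in the frame of tray between -0.062 and 0.062 m and z of blank4 in the frame of tray between -0.005 and 0.06 m and x of blank5 in the frame of tray between -0.07 and 0.075 m and y of blank5 in the frame of tray between -0.062 and 0.062 m and z of blank5 in the frame of tray between -0.005 and 0.06 m and x of blank6 in the frame of tray between -0.07 and 0.075 m and y of blank6 in the frame of tray between -0.062 and 0.062 m and z of blank6 in the frame of tray between -0.005 and 0.06 m and horizontal distance between tray and scale_top below 0.05 m and height (world z) of tray between 0.03 and 0.045 m and angle between tray's own z axis and vertical below 0.08 rad and contact force between the fingers and tray below 0.3 N and contact force between the fingers and blank1 below 0.3 N and contact force between the fingers and blank2 below 0.3 N and contact force between the fingers and blank3 below 0.3 N and contact force between the fingers and blank4 below 0.3 N and contact force between the fingers and blank5 below 0.3 N and contact force between the fingers and blank6 below 0.3 N), for 0.4 s.
2. the tray is tipped with its mouth over the barrel while it still carries blanks (angle between tray's own z axis and vertical above 0.2 rad and horizontal distance between tray_mouth and barrel below 0.09 m and ((x of blank1 in the frame of tray between -0.07 and 0.075 m and y of blank1 in the frame of tray between -0.062 and 0.062 m and z of blank1 in the frame of tray between -0.005 and 0.06 m) or (x of blank2 in the frame of tray between -0.07 and 0.075 m and y of blank2 in the frame of tray between -0.062 and 0.062 m and z of blank2 in the frame of tray between -0.005 and 0.06 m) or (x of blank3 in the frame of tray between -0.07 and 0.075 m and y of blank3 in the frame of tray between -0.062 and 0.062 m and z of blank3 in the frame of tray between -0.005 and 0.06 m) or (x of blank4 in the frame of tray between -0.07 and 0.075 m and y of blank4 in the frame of tray between -0.062 and 0.062 m and z of blank4 in the frame of tray between -0.005 and 0.06 m) or (x of blank5 in the frame of tray between -0.07 and 0.075 m and y of blank5 in the frame of tray between -0.062 and 0.062 m and z of blank5 in the frame of tray between -0.005 and 0.06 m) or (x of blank6 in the frame of tray between -0.07 and 0.075 m and y of blank6 in the frame of tray between -0.062 and 0.062 m and z of blank6 in the frame of tray between -0.005 and 0.06 m))), for 0.05 s.
At the end, for the whole second after the job is handed in: Every blank present lies inside the barrel (within 78 mm of its axis, origin below 66 mm) at rest; the tray hangs released and still on the peg: its eye within 30 mm of the peg's root, the pan within about 18 degrees of upright, its mouth below 120 mm (horizontal distance between each of blank1, blank2, blank3, blank4, blank5, blank6 and barrel below 0.078 m and height (world z) of each of blank1, blank2, blank3, blank4, blank5, blank6 below 0.066 m and linear speed of each of blank1, blank2, blank3, blank4, blank5, blank6 below 0.05 m/s and distance between tray_eye and peg_root below 0.03 m and angle between tray's own z axis and vertical between 1.25 and 1.9 rad and height (world z) of tray_mouth below 0.12 m and linear speed of tray below 0.03 m/s and angular speed of tray below 0.3 rad/s); the robot touches nothing.
It fails at once if a blank is put into the barrel with the fingers ((contact force between the fingers and blank1 above 0.5 N and horizontal distance between blank1 and barrel below 0.075 m) or (contact force between the fingers and blank2 above 0.5 N and horizontal distance between blank2 and barrel below 0.075 m) or (contact force between the fingers and blank3 above 0.5 N and horizontal distance between blank3 and barrel below 0.075 m) or (contact force between the fingers and blank4 above 0.5 N and horizontal distance between blank4 and barrel below 0.075 m) or (contact force between the fingers and blank5 above 0.5 N and horizontal distance between blank5 and barrel below 0.075 m) or (contact force between the fingers and blank6 above 0.5 N and horizontal distance between blank6 and barrel below 0.075 m)).
It fails at once if the hammer, graver or jar is moved more than 40 mm (distance of any of hammer, graver, jar from where it was at the start of the episode above 0.04 m).
Of blank1, blank2, blank3, blank4, blank5, blank6 only 4 to 6 are there at a start; the rules pass over those that are not, and their reading is None.
At some moment in a run one of blank1, blank2, blank3, blank4, blank5, blank6 may be knocked a few centimetres aside while the robot is not near it.
It also fails if it takes over 210 s, if anything falls off the work surface, if the arm or the gripper's body presses on something with over 40 N, if the wrist force passes 120 N, or if a joint passes its speed limit or range.

## Working session

There is one attempt and no reset: what is moved stays moved. The work goes in short steps, Python scripts to look and compute and a tool call to move; the robot and the scene stay as the last step left them, time stands still between calls to the robot, and variables do not carry over. Pictures are saved under pics/ and viewed, at most 18 in all, crops included, and the job is handed in when it is done.

Besides the shell and the picture viewer there is one more tool, called after ">>>" as name([rows], argument=value, ...), one row to a line, values as JSON. drive_tool: Moves the arm, as the interface text tells. Shifts and turns lie within -1 to 1; 1 stands for 0.2 m of shift or 30 degrees of turn. Its arguments: {"type":"object","properties":{"targets":{"type":"array"},"jaw":{"type":"number"},"newtons":{"type":"number"}},"required":["targets"]}

```bash
ls; mkdir -p pics
cat > h.py <<'E'
import numpy as np, cv2
from bench import bot
from scipy.spatial.transform import Rotation as Ro
def cam(n,save=None):
    c=bot.read_camera(n)
    if save: cv2.imwrite('pics/%s.png'%save,c['img'])
    return c
def cast(c,u,v,z):
    d=c['R'].T@np.array([(u-c['cx'])/c['fx'],(v-c['cy'])/c['fy'],1.]); o=-c['R'].T@c['t']
    return o+d*(z-o[2])/d[2]
def cloud(c):
    v,u=np.mgrid[:420,:560]; d=c['depth']
    p=np.stack([(u-c['cx'])/c['fx']*d,(v-c['cy'])/c['fy']*d,d],-1)
    return (p-c['t'])@c['R']
def pose():
    s=bot.sense(); return np.array(s['ee_pos']),Ro.from_euler('xyz',s['orientation'])
def move(p,rpy,ang=None):
    "shift/turn in tool units from the measured pose to p, rpy"
    q,R=pose(); T=Ro.from_euler('xyz',rpy)
    return np.round(R.inv().apply(np.array(p)-q)/200,4),np.round(np.degrees((R.inv()*T).as_rotvec())/30,4)
E
python3 - <<'E'
from h import *
s=bot.sense(); print(s)
for n in('top','scene'):
    c=cam(n,n+'1'); print(n,c['fx'],c['cx'],c['R'].round(3).tolist(),(-c['R'].T@c['t']).round(0))
E
```

```text
pics
{'clock': 0.0, 'joint_pos': array([-1.30837306e+00,  1.31165449e-01,  1.48928746e+00, -3.03747964e-05,
        1.52298703e+00, -8.53726213e-02]), 'qd': array([-8.59122566e-04, -6.64692093e-04, -4.99739157e-04, -1.07694852e-03,
        9.31706590e-05,  1.66706531e-03]), 'tau': array([-2.75831462e-04, -5.69391882e+01, -5.00556064e+01, -2.69573111e-04,
        1.43136547e-02, -2.51803527e-05]), 'ee_pos': array([ 204.37880864, -563.53360838,  230.23737274]), 'orientation': array([-3.13974950e+00, -1.27289717e-04,  3.47797248e-01]), 'wrist_force': array([ 0.33714908,  1.27480354, -0.82953666]), 'wrist_torque': array([ 0.00159055,  0.00732476, -0.01112082]), 'gripper_force': 0.0, 'width': 85.54120827813261}
top 504.6584263975138 281.86175771534266 [[-0.025, -1.0, -0.006], [-0.998, 0.025, -0.062], [0.062, 0.004, -0.998]] [ 492.    4. 1388.]
scene 402.82278658551536 281.88622080830123 [[-0.753, 0.658, 0.014], [0.528, 0.616, -0.584], [-0.393, -0.433, -0.811]] [ 997.  451. 1056.]
```

View pics/top1.png

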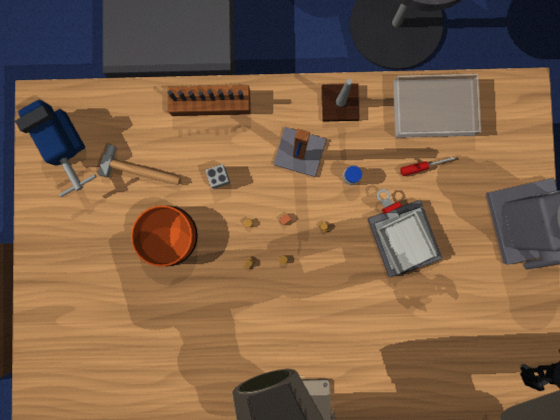

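View pics/scene1.png

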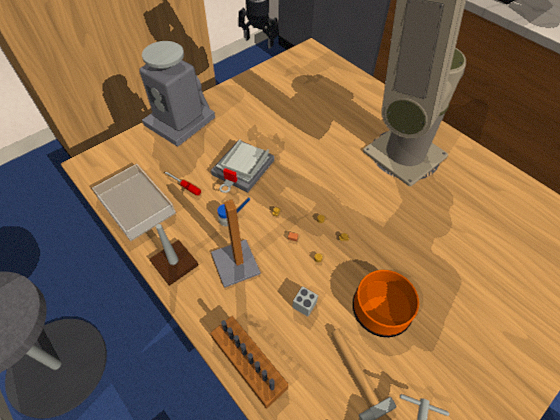

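The top view shows five blanks at about (247,222), (285,218), (323,227), (249,263) and (284,260). The barrel is at (164,236), the stand at (300,152), and the tray on the scale at (405,238) with its red grip at (392,208).

Run:
```python
from h import *
c=cam('top'); im=c['img']; hsv=cv2.cvtColor(im,cv2.COLOR_BGR2HSV); P=cloud(c)
cv2.imwrite('pics/crop1.png',cv2.resize(im[190:280,225:345],None,fx=6.5,fy=6.5,interpolation=cv2.INTER_CUBIC))
cv2.imwrite('pics/crop2.png',cv2.resize(im[120:280,270:450],None,fx=4.4,fy=3.7,interpolation=cv2.INTER_CUBIC))
print('blank heights by depth')
for u,v in [(247,222),(285,218),(323,227),(249,263),(284,260)]:
    w=P[v-12:v+13,u-12:u+13].reshape(-1,3); k=w[:,2]>8
    q=w[k]; hh=hsv[v-12:v+13,u-12:u+13].reshape(-1,3)[k]
    r=cv2.minAreaRect(q[:,:2].astype(np.float32)); print((u,v),k.sum(),q.mean(0).round(1),q[:,2].max().round(1),np.round(r[0],1),np.round(r[1],1),round(r[2]),np.median(hh,0))
def blob(m,x0,y0,x1,y1,z,name):
    M=np.zeros_like(m); M[y0:y1,x0:x1]=m[y0:y1,x0:x1]; cs,_=cv2.findContours(M,0,2); k=max(cs,key=cv2.contourArea)
    w=np.array([cast(c,*p[0],z)[:2] for p in k],np.float32); r=cv2.minAreaRect(w)
    print(name,np.round(r[0],1),np.round(r[1],1),round(r[2],1),'depth z',np.median(P[M>0][:,2]).round(1)); return w
red=((hsv[...,0]<6)|(hsv[...,0]>174))&(hsv[...,1]>150)&(hsv[...,2]>60)
blob(red.astype(np.uint8),375,195,410,220,46,'grip')
org=((hsv[...,0]<14)&(hsv[...,1]>190)).astype(np.uint8)
w=blob(org,120,190,210,280,70,'barrel'); print(cv2.minEnclosingCircle(w))
k=(P[...,2]>55)&(P[...,2]<80); k[:,:120]=0;k[:,210:]=0;k[:190]=0;k[280:]=0
print('rim',cv2.minEnclosingCircle(P[k][:,:2].astype(np.float32)))
# post
k=(P[...,2]>200)&(P[...,2]<330); k[:,:270]=0;k[:,330:]=0;k[:110]=0;k[180:]=0
q=P[k]; print('post',k.sum(),q.min(0).round(),q.max(0).round()); t=q[q[:,2]>280]; print(t.mean(0),cv2.minAreaRect(t[:,:2].astype(np.float32)))
k=(P[...,2]>9)&(P[...,2]<15); k[:,:270]=0;k[:,330:]=0;k[:120]=0;k[180:]=0
print('foot',cv2.minAreaRect(P[k][:,:2].astype(np.float32)))
# tray/scale
for a,b,n in((22,32,'scale'),(42,70,'tray+')):
    k=(P[...,2]>a)&(P[...,2]<b); k[:,:360]=0;k[:,445:]=0;k[:185]=0;k[280:]=0
    print(n,cv2.minAreaRect(P[k][:,:2].astype(np.float32)))
```

```text
blank heights by depth
(247, 222) 60 [531.5 103.   38.9] 1387.9 [520.5  65.2] [132.   31.8] 79 [ 18. 170. 173.]
(285, 218) 82 [538.    3.5  66.6] 1387.9 [526.2   5.8] [36.1 57.8] 62 [  9. 166. 178.]
(323, 227) 66 [516.9 -98.   56.2] 1387.9 [503.6 -64. ] [ 30.4 133.6] 22 [ 18.  169.  162.5]
(249, 263) 69 [427.  100.9  55. ] 1387.9 [448.5  58.7] [ 29.4 137.7] 27 [ 17. 171. 143.]
(284, 260) 63 [433.2  10.5  81.3] 1387.9 [449.4  11.3] [84.  22.6] 5 [ 18. 172. 148.]
grip [ 561.9 -282.2] [14.3 51.8] 21.7 depth z 81.0
barrel [501.4 320.2] [168.5 157.5] 80.1 depth z 8.5
((503.09539794921875, 319.6996154785156), 85.19245147705078)
rim ((503.0797424316406, 326.61968994140625), 80.0339126586914)
post 264 [668. -56. 201.] [730. -21. 294.]
[709.87532605 -37.70300674 286.62870251] ((697.1910400390625, -33.62538146972656), (29.709836959838867, 60.91377258300781), 72.57462310791016)
foot ((733.4673461914062, -44.581298828125), (119.84760284423828, 193.69418334960938), 72.21923065185547)
scale ((479.1421813964844, -318.66448974609375), (171.55865478515625, 150.96038818359375), 18.216379165649414)
tray+ ((511.0129699707031, -304.64013671875), (217.91197204589844, 125.17626953125), 19.416677474975586)
```

View pics/crop1.png

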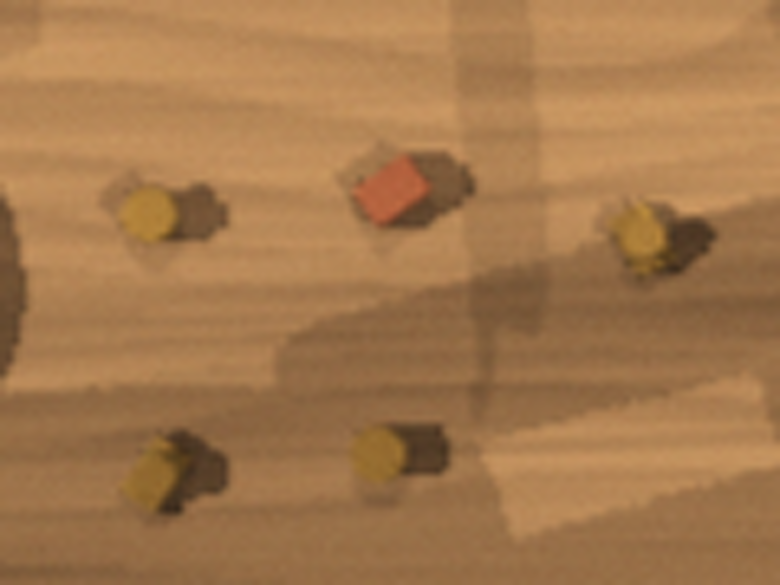

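View pics/crop2.png

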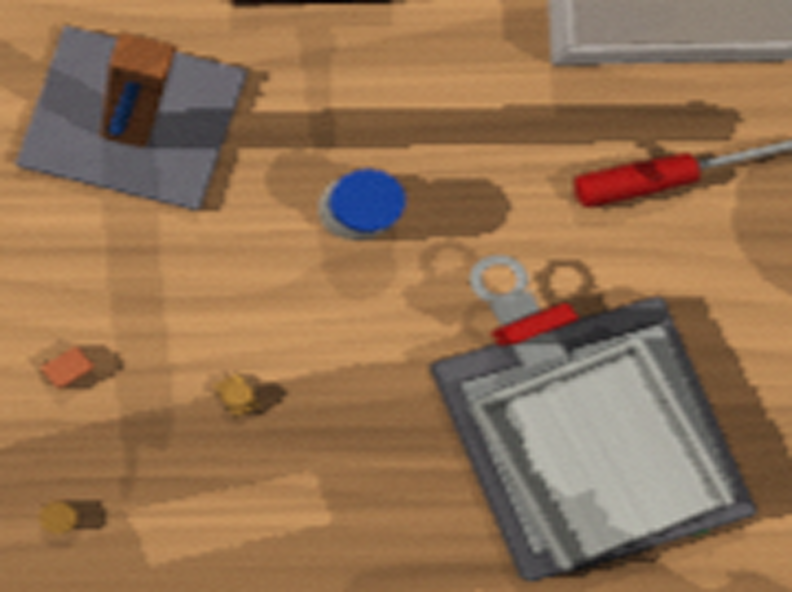

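Crop 1 shows two slugs at (150,213) and (378,452), a copper block at (392,189), and signets at (642,235) and (157,472). Crop 2 shows the tray with its front towards the robot, the peg slanting to the front left, and the jar and graver near the handle. I'll move over the blanks now so the wrist camera can see them.

>>> drive_tool([
  {"translation": [0.19,-0.18,0],"angular": [0,0,0]},
  {"translation": [0.38,-0.36,0],"angular": [0,0,0]},
  {"translation": [0.57,-0.54,0],"angular": [0,0,0]},
  {"translation": [0.75,-0.72,0],"angular": [0,0,0]},
  {"translation": [0.75,-0.72,0],"angular": [0,0,0]},
  {"translation": [0.75,-0.72,0],"angular": [0,0,0]},
  {"translation": [0.75,-0.72,0],"angular": [0,0,0]},
  {"translation": [0.75,-0.72,0],"angular": [0,0,0]},
])

```text
clock: 0.82
ee_pos: [296.5, -377.6, 231.3]
orientation: [3.141, 0.0, 0.349]
wrist_force: [-0.6, 0.1, -0.3]
width: 85.3
gripper_force: 0.0
```

>>> drive_tool([
  {"translation": [0.19,-0.18,0],"angular": [0,0,0]},
  {"translation": [0.38,-0.36,0],"angular": [0,0,0]},
  {"translation": [0.57,-0.54,0],"angular": [0,0,0]},
  {"translation": [0.75,-0.72,0],"angular": [0,0,0]},
  {"translation": [0.75,-0.72,0],"angular": [0,0,0]},
  {"translation": [0.75,-0.72,0],"angular": [0,0,0]},
  {"translation": [0.75,-0.72,0],"angular": [0,0,0]},
  {"translation": [0.75,-0.72,0],"angular": [0,0,0]},
])

```text
clock: 1.48
ee_pos: [388.3, -192.1, 231.2]
orientation: [3.141, 0.001, 0.348]
wrist_force: [0.5, -1.1, 1.1]
width: 85.5
gripper_force: 0.0
```

>>> drive_tool([
  {"translation": [0.19,-0.18,0],"angular": [0,0,0]},
  {"translation": [0.38,-0.36,0],"angular": [0,0,0]},
  {"translation": [0.57,-0.54,0],"angular": [0,0,0]},
  {"translation": [0.75,-0.72,0],"angular": [0,0,0]},
  {"translation": [0.75,-0.72,0],"angular": [0,0,0]},
  {"translation": [0.75,-0.72,0],"angular": [0,0,0]},
  {"translation": [0.75,-0.72,0],"angular": [0,0,0]},
  {"translation": [0.75,-0.72,0],"angular": [0,0,0]},
])

```text
clock: 2.15
ee_pos: [480.3, -6.4, 230.9]
orientation: [3.141, 0.001, 0.346]
wrist_force: [-0.4, -0.2, 0.1]
width: 85.2
gripper_force: 0.0
```

```bash
cat >> h.py <<'E'
import json
def log():
    s=bot.sense(); open('log.txt','a').write(json.dumps([list(map(float,s['joint_pos'])),list(map(float,s['ee_pos'])),list(map(float,s['orientation']))])+'\n')
def blanks(c,x0=350,x1=620,y0=-220,y1=215,zt=16,amin=60):
    "coloured blobs with their rects, cast at their top plane"
    hsv=cv2.cvtColor(c['img'],cv2.COLOR_BGR2HSV); P=cloud(c)
    m=((P[...,2]>zt-9)&(P[...,2]<zt+8)&(hsv[...,1]>140)&(hsv[...,0]<26)&(P[...,0]>x0)&(P[...,0]<x1)&(P[...,1]>y0)&(P[...,1]<y1)).astype(np.uint8)
    out=[]
    for k in cv2.findContours(m,0,1)[0]:
        M=np.zeros_like(m); cv2.drawContours(M,[k],-1,1,-1); s=(M>0)&(m>0)
        q=P[s]
        if len(q)<6: continue
        r=cv2.minAreaRect(q[:,:2].astype(np.float32))
        if max(r[1])<12: continue
        hi=q[q[:,2]>zt-4]
        print(len(q),'hue',np.median(hsv[s][:,0]),'px',k.reshape(-1,2).mean(0).round(),'rect',np.round(r[0],1),np.round(r[1],1),round(r[2],1),'ztop',np.percentile(q[:,2],90).round(1))
        out.append(r)
    return out
E
python3 - <<'E'
from h import *
log(); c=cam('wrist','w1'); o=-c['R'].T@c['t']; print(o.round(0),c['R'][2].round(2),c['fx']); blanks(c)
print('top'); c=cam('top'); blanks(c); P=cloud(c)
for n,a,b,x0,x1,y0,y1 in (('posttop',278,296,640,780,-120,60),('foot',8,15,640,800,-130,60),('scale',22,31,350,640,-450,-200),('pan',44,58,350,640,-450,-200),('hi',62,95,520,640,-450,-200)):
    k=(P[...,2]>a)&(P[...,2]<b)&(P[...,0]>x0)&(P[...,0]<x1)&(P[...,1]>y0)&(P[...,1]<y1); r=cv2.minAreaRect(P[k][:,:2].astype(np.float32)); print(n,k.sum(),np.round(r[0],1),np.round(r[1],1),round(r[2],1),P[k].mean(0).round(1))
E
```

```text
[556.  21. 374.] [-0.29 -0.11 -0.95] 290.20201362477076
268 hue 19.0 px [264. 208.] rect [431.5   7.6] [22.8 22.7] 65.0 ztop 17.1
302 hue 19.0 px [194. 189.] rect [424.8 100.7] [17.9 28.3] 52.6 ztop 18.9
330 hue 19.0 px [369. 175.] rect [ 518.2 -105.1] [28.1 18.1] 27.1 ztop 19.0
399 hue 10.0 px [299. 129.] rect [541.1  -0.7] [20.  27.8] 34.3 ztop 17.3
359 hue 19.0 px [216. 106.] rect [533.6 100.7] [23.  22.3] 63.0 ztop 17.0
top
41 hue 18.0 px [246. 222.] rect [533.8 107.8] [15.  22.4] 78.4 ztop 20.2
posttop 165 [696.9 -33.6] [29.7 61.5] 72.6 [709.2 -37.4 286.4]
foot 1075 [731.2 -25.2] [160.8 117.6] 75.5 [718.7 -41.3  11.7]
scale 817 [ 507.7 -309.7] [231.3 150.4] 17.8 [ 485.1 -312.1   27.1]
pan 394 [ 505.9 -301.1] [207.  113.8] 23.3 [ 482.4 -310.8   49.1]
hi 98 [ 561.7 -276.1] [13.7 42.9] 23.3 [ 561.4 -275.    80.6]
```

View pics/w1.png

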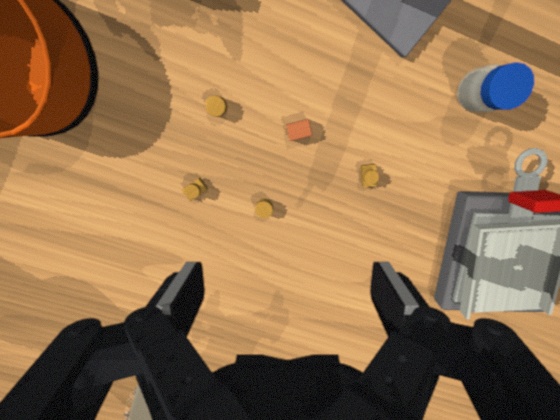

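The wrist view shows all five blanks at (194,189), (216,106), (264,208), (299,129) and (369,175). Their measured rectangles match the given sizes. I'll plan the first pick, the signet at (518,-105).

```bash
cat >> h.py <<'E'
def down(psi): return Ro.from_euler('z',psi,degrees=True)*Ro.from_euler('x',180,degrees=True)
def plan(calls,p=None,R=None):
    "calls: lists of (rows,pos,Rot|psi); prints units relative to start of each call"
    if p is None: p,R=pose()
    for i,c in enumerate(calls):
        for n,q,S in c:
            S=down(S) if np.isscalar(S) else S
            print(i+1,'x%d'%n,np.round(R.inv().apply(np.array(q,float)-p)/200,3).tolist(),np.round(np.degrees((R.inv()*S).as_rotvec())/30,3).tolist())
        p,R=np.array(q,float),S
GX,GY,TA=561.7,-276.1,203.3
def slot(x,y,z=0):
    a=np.radians(TA); t=np.array([np.cos(a),np.sin(a)]); n=np.array([-t[1],t[0]])
    return np.array([*(np.array([GX,GY])+t*(x+100)+n*y),z])
E
python3 - <<'E'
from h import *
log(); c=cam('top')
for u,v in((248.1,222.8),(283.2,259.5),(285.3,219.1),(323.8,226.2),(249.2,262.6)): print(cast(c,u,v,16).round(1))
B=np.array([518.2,-105.1,0]); s=slot(-20,-34); print('slot',s)
up=np.array([0,0,130])
plan([[(4,B+[0,0,120],27.1),(4,B+[0,0,2],27.1)],[(3,B+up,27.1),(5,B+up+(s-B)*.5,57)],[(8,s+up,85)],[(4,s+up,113.3),(4,s+[0,0,46],113.3)]])
E
```

```text
[531.  102.1  16. ]
[429.4   9.1  16. ]
[538.5   0.7  16. ]
[ 516.7 -103.3   16. ]
[423.3 101.3  16. ]
slot [ 474.77574241 -276.51646324    0.        ]
1 x4 [0.013, 0.527, 0.556] [0.001, 0.001, -0.245]
1 x4 [0.013, 0.527, 1.146] [0.001, 0.001, -0.245]
2 x3 [0.0, 0.0, -0.64] [0.0, 0.0, 0.0]
2 x5 [-0.292, 0.332, -0.64] [-0.0, 0.0, -0.997]
3 x8 [-0.419, 0.142, 0.0] [0.0, 0.0, -0.933]
4 x4 [0.0, 0.0, 0.0] [0.0, 0.0, -0.943]
4 x4 [0.0, -0.0, 0.42] [0.0, 0.0, -0.943]
```

>>> drive_tool([
  {"translation": [0.013,0.2,0.2],"angular": [0,0,-0.08]},
  {"translation": [0.013,0.4,0.4],"angular": [0,0,-0.16]},
  {"translation": [0.013,0.527,0.556],"angular": [0,0,-0.245]},
  {"translation": [0.013,0.527,0.7],"angular": [0,0,-0.245]},
  {"translation": [0.013,0.527,0.85],"angular": [0,0,-0.245]},
  {"translation": [0.013,0.527,0.856],"angular": [0,0,-0.245]},
  {"translation": [0.013,0.527,0.856],"angular": [0,0,-0.245]},
  {"translation": [0.013,0.527,0.856],"angular": [0,0,-0.245]},
], jaw=1)

```text
clock: 2.97
ee_pos: [519.3, -103.6, 61.9]
orientation: [3.141, -0.001, 0.475]
wrist_force: [0.3, -0.3, -0.0]
width: 85.6
gripper_force: 0.0
```

>>> drive_tool([
  {"translation": [0,0,0.1],"angular": [0,0,0]},
  {"translation": [0,0,0.2],"angular": [0,0,0]},
  {"translation": [0,0,0.27],"angular": [0,0,0]},
  {"translation": [0,0,0.29],"angular": [0,0,0]},
  {"translation": [0,0,0.29],"angular": [0,0,0]},
  {"translation": [0,0,0.29],"angular": [0,0,0]},
  {"translation": [0,0,0.29],"angular": [0,0,0]},
  {"translation": [0,0,0.29],"angular": [0,0,0]},
])

```text
clock: 3.63
ee_pos: [520.2, -103.1, 4.0]
orientation: [3.139, -0.002, 0.476]
wrist_force: [0.6, -0.4, -0.4]
width: 85.4
gripper_force: 0.0
```

>>> drive_tool([
  {"translation": [0,0,0],"angular": [0,0,0]},
  {"translation": [0,0,0],"angular": [0,0,0]},
  {"translation": [0,0,0],"angular": [0,0,0]},
  {"translation": [0,0,0],"angular": [0,0,0]},
  {"translation": [0,0,0],"angular": [0,0,0]},
  {"translation": [0,0,0],"angular": [0,0,0]},
  {"translation": [0,0,0],"angular": [0,0,0]},
  {"translation": [0,0,0],"angular": [0,0,0]},
], jaw=-1, newtons=40)

```text
clock: 4.3
ee_pos: [518.8, -102.8, 2.2]
orientation: [3.141, -0.0, 0.476]
wrist_force: [0.3, -0.4, 1.9]
width: 16.7
gripper_force: 39.8
```

>>> drive_tool([
  {"translation": [0,0,-0.2],"angular": [0,0,0]},
  {"translation": [0,0,-0.4],"angular": [0,0,0]},
  {"translation": [0,0,-0.64],"angular": [0,0,0]},
  {"translation": [-0.06,0.07,-0.64],"angular": [0,0,-0.2]},
  {"translation": [-0.12,0.14,-0.64],"angular": [0,0,-0.4]},
  {"translation": [-0.18,0.21,-0.64],"angular": [0,0,-0.6]},
  {"translation": [-0.24,0.27,-0.64],"angular": [0,0,-0.8]},
  {"translation": [-0.292,0.332,-0.64],"angular": [0,0,-0.997]},
])

```text
clock: 4.97
ee_pos: [496.7, -189.3, 129.9]
orientation: [-3.141, 0.0, 1.003]
wrist_force: [-0.2, 0.4, -0.5]
width: 16.6
gripper_force: 39.5
```

>>> drive_tool([
  {"translation": [-0.06,0.02,0],"angular": [0,0,-0.15]},
  {"translation": [-0.12,0.04,0],"angular": [0,0,-0.3]},
  {"translation": [-0.18,0.06,0],"angular": [0,0,-0.45]},
  {"translation": [-0.24,0.08,0],"angular": [0,0,-0.6]},
  {"translation": [-0.3,0.1,0],"angular": [0,0,-0.75]},
  {"translation": [-0.36,0.12,0],"angular": [0,0,-0.87]},
  {"translation": [-0.419,0.142,0],"angular": [0,0,-0.933]},
  {"translation": [-0.419,0.142,0],"angular": [0,0,-0.933]},
])

```text
clock: 5.63
ee_pos: [475.0, -276.1, 129.8]
orientation: [-3.141, 0.001, 1.487]
wrist_force: [-0.1, -0.9, -0.8]
width: 16.5
gripper_force: 39.5
```

>>> drive_tool([
  {"translation": [0,0,0],"angular": [0,0,-0.23]},
  {"translation": [0,0,0],"angular": [0,0,-0.46]},
  {"translation": [0,0,0],"angular": [0,0,-0.69]},
  {"translation": [0,0,0],"angular": [0,0,-0.943]},
  {"translation": [0,0,0.15],"angular": [0,0,-0.943]},
  {"translation": [0,0,0.3],"angular": [0,0,-0.943]},
  {"translation": [0,0,0.32],"angular": [0,0,-0.943]},
  {"translation": [0,0,0.32],"angular": [0,0,-0.943]},
])

```text
clock: 6.3
ee_pos: [473.6, -272.4, 63.4]
orientation: [-3.138, -0.005, 1.98]
wrist_force: [0.2, 0.4, 0.4]
width: 16.6
gripper_force: 39.5
```

Run:
```python
from h import *
log(); print(bot.sense()['joint_pos'].round(2))
c=cam('wrist','w2'); P=cloud(c); hsv=cv2.cvtColor(c['img'],cv2.COLOR_BGR2HSV)
red=((hsv[...,0]<6)|(hsv[...,0]>174))&(hsv[...,1]>150)&(abs(P[...,2]-82)<6)
r=cv2.minAreaRect(P[red][:,:2].astype(np.float32)); print('grip',red.sum(),r)
k=(abs(P[...,2]-52)<5)&(P[...,0]<600)&(P[...,1]<-200); k=k&(hsv[...,1]<80); r=cv2.minAreaRect(P[k][:,:2].astype(np.float32)); print('pan',k.sum(),r)
print(pose()[0])
```

```text
[-0.62  0.14  1.8   0.    1.21 -1.02]
grip 511 ((555.9181518554688, -262.50201416015625), (10.79133129119873, 15.72262191772461), 84.68917846679688)
pan 2902 ((464.7776184082031, -288.9305419921875), (169.08148193359375, 111.20543670654297), 51.07601547241211)
[ 475.04777203 -273.50424783   65.61191586]
```

View pics/w2.png

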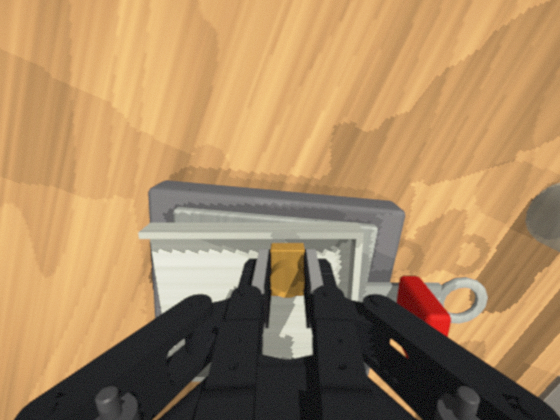

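The wrist view shows the signet held at about (288,268), just inside the side wall at row 230. I'll lower it and release.

>>> drive_tool([
  {"translation": [0,0,0.05],"angular": [0,0,0]},
  {"translation": [0,0,0.09],"angular": [0,0,0]},
  {"translation": [0,0,0.1],"angular": [0,0,0]},
  {"translation": [0,0,0.1],"angular": [0,0,0]},
  {"translation": [0,0,0.1],"angular": [0,0,0]},
  {"translation": [0,0,0.1],"angular": [0,0,0]},
  {"translation": [0,0,0.1],"angular": [0,0,0]},
  {"translation": [0,0,0.1],"angular": [0,0,0]},
])

```text
clock: 7.02
ee_pos: [475.9, -274.5, 46.5]
orientation: [3.141, 0.001, 1.98]
wrist_force: [0.3, 0.9, -0.4]
width: 16.7
gripper_force: 39.5
```

>>> drive_tool([
  {"translation": [0,0,0],"angular": [0,0,0]},
  {"translation": [0,0,0],"angular": [0,0,0]},
  {"translation": [0,0,0],"angular": [0,0,0]},
  {"translation": [0,0,0],"angular": [0,0,0]},
  {"translation": [0,0,-0.15],"angular": [0,0,0]},
  {"translation": [0,0,-0.3],"angular": [0,0,0]},
  {"translation": [0,0,-0.42],"angular": [0,0,0]},
  {"translation": [0,0,-0.42],"angular": [0,0,0]},
], jaw=-0.1)

```text
clock: 7.68
ee_pos: [478.7, -276.5, 136.5]
orientation: [3.137, 0.008, 1.98]
wrist_force: [0.7, -0.2, 1.1]
width: 38.4
gripper_force: 0.0
```

```bash
cat >> h.py <<'E'
def chk():
    "blank positions from the top view by colour"
    c=cam('top'); hsv=cv2.cvtColor(c['img'],cv2.COLOR_BGR2HSV)
    m=cv2.inRange(hsv,(5,155,90),(24,255,255)); m[:,:212]=0; m[:205]=0; m[300:]=0
    for k in cv2.findContours(m,0,1)[0]:
        if cv2.contourArea(k)>=14:
            u,v=np.array(cv2.minAreaRect(k)[0]); z=56 if u>365 else 16; w=cast(c,u,v,z); print('blob',cv2.contourArea(k),(round(u),round(v)),w.round(0))
def cycle(B,pb,S,k1=.5,tz=2):
    "from the current pose: over blank B (closing psi pb), down, close; then to tray slot S"
    B=np.array([*B,0.]); s=slot(*S); p0=pose()[0]; u=np.array([0,0,130.]); q=p0.copy(); q[2]=0
    m=q+(B-q)*.5
    print('slot',s.round(1)); pz=np.degrees(pose()[1].as_euler('xyz')[2])
    d=lambda a,b,f:a+((b-a+180)%360-180)*f
    plan([[(8,m+u,d(pz,pb,.5))],[(4,B+u,pb),(4,B+[0,0,60],pb)],[(8,B+[0,0,tz],pb)],[(3,B+u,pb),(5,B+u+(s-B)*.4,d(pb,113.3,.5))],[(8,B+u+(s-B)*.9,113.3)],[(3,s+u,113.3),(5,s+[0,0,46],113.3)],[(8,s+u,113.3)]])
E
python3 - <<'E'
from h import *
log(); chk(); print(pose()[0]); cycle((541.1,-.7),124.3,(-20,34))
E
```

```text
blob 54.5 (249, 262) [424. 103.  16.]
blob 48.5 (283, 260) [429.  10.  16.]
blob 37.5 (390, 240) [ 476. -274.   56.]
blob 46.0 (248, 222) [532. 102.  16.]
blob 60.5 (285, 219) [539.   2.  16.]
[ 477.83948595 -275.86241363  133.92837538]
slot [ 501.7 -339.     0. ]
1 x8 [0.568, 0.419, 0.018] [0.006, 0.011, -0.181]
2 x4 [0.526, 0.471, 0.0] [0.0, 0.0, -0.181]
2 x4 [0.526, 0.471, 0.35] [0.0, 0.0, -0.181]
3 x8 [0.0, -0.0, 0.29] [0.0, 0.0, 0.0]
4 x3 [0.0, 0.0, -0.64] [0.0, 0.0, 0.0]
4 x5 [-0.514, -0.446, -0.64] [-0.0, -0.0, 0.183]
5 x8 [-0.694, -0.494, -0.0] [0.0, -0.0, 0.183]
6 x3 [-0.148, -0.085, -0.0] [0.0, 0.0, 0.0]
6 x5 [-0.148, -0.085, 0.42] [0.0, 0.0, 0.0]
7 x8 [0.0, 0.0, -0.42] [0.0, 0.0, 0.0]
```

>>> drive_tool([
  {"translation": [0.1,0.07,0],"angular": [0,0,-0.03]},
  {"translation": [0.2,0.14,0],"angular": [0,0,-0.06]},
  {"translation": [0.3,0.21,0],"angular": [0,0,-0.09]},
  {"translation": [0.4,0.28,0],"angular": [0,0,-0.12]},
  {"translation": [0.5,0.36,0.01],"angular": [0,0,-0.15]},
  {"translation": [0.568,0.419,0.01],"angular": [0,0,-0.18]},
  {"translation": [0.568,0.419,0.01],"angular": [0,0,-0.18]},
  {"translation": [0.568,0.419,0.01],"angular": [0,0,-0.18]},
], jaw=1)

```text
clock: 8.4
ee_pos: [506.8, -135.9, 127.0]
orientation: [-3.14, -0.001, 2.076]
wrist_force: [0.3, -1.2, -0.4]
width: 85.5
gripper_force: 0.0
```

>>> drive_tool([
  {"translation": [0.13,0.12,0],"angular": [0,0,-0.05]},
  {"translation": [0.26,0.24,0],"angular": [0,0,-0.1]},
  {"translation": [0.39,0.36,0],"angular": [0,0,-0.15]},
  {"translation": [0.526,0.471,0],"angular": [0,0,-0.18]},
  {"translation": [0.526,0.471,0.12],"angular": [0,0,-0.18]},
  {"translation": [0.526,0.471,0.24],"angular": [0,0,-0.18]},
  {"translation": [0.526,0.471,0.35],"angular": [0,0,-0.18]},
  {"translation": [0.526,0.471,0.35],"angular": [0,0,-0.18]},
])

```text
clock: 9.07
ee_pos: [534.9, 0.4, 52.6]
orientation: [-3.135, -0.005, 2.168]
wrist_force: [-1.7, 0.2, -0.4]
width: 85.2
gripper_force: 0.0
```

>>> drive_tool([
  {"translation": [0,0,0.1],"angular": [0,0,0]},
  {"translation": [0,0,0.2],"angular": [0,0,0]},
  {"translation": [0,0,0.27],"angular": [0,0,0]},
  {"translation": [0,0,0.29],"angular": [0,0,0]},
  {"translation": [0,0,0.29],"angular": [0,0,0]},
  {"translation": [0,0,0.29],"angular": [0,0,0]},
  {"translation": [0,0,0.29],"angular": [0,0,0]},
  {"translation": [0,0,0.29],"angular": [0,0,0]},
])

```text
clock: 9.73
ee_pos: [540.3, 0.5, 1.7]
orientation: [3.14, 0.002, 2.169]
wrist_force: [-0.4, 0.3, 1.4]
width: 85.3
gripper_force: 0.0
```

>>> drive_tool([
  {"translation": [0,0,0],"angular": [0,0,0]},
  {"translation": [0,0,0],"angular": [0,0,0]},
  {"translation": [0,0,0],"angular": [0,0,0]},
  {"translation": [0,0,0],"angular": [0,0,0]},
  {"translation": [0,0,0],"angular": [0,0,0]},
  {"translation": [0,0,0],"angular": [0,0,0]},
  {"translation": [0,0,0],"angular": [0,0,0]},
  {"translation": [0,0,0],"angular": [0,0,0]},
], jaw=-1, newtons=40)

```text
clock: 10.4
ee_pos: [539.3, 0.8, 0.4]
orientation: [3.141, 0.0, 2.169]
wrist_force: [-0.8, 0.3, 2.4]
width: 18.5
gripper_force: 41.1
```

>>> drive_tool([
  {"translation": [0,0,-0.2],"angular": [0,0,0]},
  {"translation": [0,0,-0.4],"angular": [0,0,0]},
  {"translation": [0,0,-0.64],"angular": [0,0,0]},
  {"translation": [-0.1,-0.09,-0.64],"angular": [0,0,0.04]},
  {"translation": [-0.2,-0.18,-0.64],"angular": [0,0,0.08]},
  {"translation": [-0.31,-0.27,-0.64],"angular": [0,0,0.12]},
  {"translation": [-0.42,-0.36,-0.64],"angular": [0,0,0.15]},
  {"translation": [-0.514,-0.446,-0.64],"angular": [0,0,0.183]},
])

```text
clock: 11.07
ee_pos: [522.7, -135.8, 127.9]
orientation: [-3.141, 0.0, 2.072]
wrist_force: [0.2, -0.3, -1.1]
width: 19.1
gripper_force: 39.6
```

>>> drive_tool([
  {"translation": [-0.1,-0.07,0],"angular": [0,0,0.03]},
  {"translation": [-0.2,-0.14,0],"angular": [0,0,0.06]},
  {"translation": [-0.3,-0.21,0],"angular": [0,0,0.1]},
  {"translation": [-0.4,-0.28,0],"angular": [0,0,0.14]},
  {"translation": [-0.5,-0.355,0],"angular": [0,0,0.183]},
  {"translation": [-0.6,-0.43,0],"angular": [0,0,0.183]},
  {"translation": [-0.694,-0.494,0],"angular": [0,0,0.183]},
  {"translation": [-0.694,-0.494,0],"angular": [0,0,0.183]},
])

```text
clock: 11.73
ee_pos: [502.3, -307.4, 127.8]
orientation: [-3.141, 0.001, 1.974]
wrist_force: [0.4, -0.2, -0.6]
width: 19.0
gripper_force: 39.6
```

>>> drive_tool([
  {"translation": [-0.07,-0.04,0],"angular": [0,0,0]},
  {"translation": [-0.148,-0.085,0],"angular": [0,0,0]},
  {"translation": [-0.148,-0.085,0],"angular": [0,0,0]},
  {"translation": [-0.148,-0.085,0.15],"angular": [0,0,0]},
  {"translation": [-0.148,-0.085,0.3],"angular": [0,0,0]},
  {"translation": [-0.148,-0.085,0.4],"angular": [0,0,0]},
  {"translation": [-0.148,-0.085,0.42],"angular": [0,0,0]},
  {"translation": [-0.148,-0.085,0.42],"angular": [0,0,0]},
])

```text
clock: 12.4
ee_pos: [498.6, -336.2, 42.3]
orientation: [-3.14, -0.003, 1.978]
wrist_force: [-0.5, -0.2, -0.2]
width: 19.2
gripper_force: 39.6
```

>>> drive_tool([
  {"translation": [0,0,0],"angular": [0,0,0]},
  {"translation": [0,0,0],"angular": [0,0,0]},
  {"translation": [0,0,0],"angular": [0,0,0]},
  {"translation": [0,0,0],"angular": [0,0,0]},
  {"translation": [0,0,-0.15],"angular": [0,0,0]},
  {"translation": [0,0,-0.3],"angular": [0,0,0]},
  {"translation": [0,0,-0.42],"angular": [0,0,0]},
  {"translation": [0,0,-0.42],"angular": [0,0,0]},
], jaw=-0.1)

```text
clock: 13.07
ee_pos: [502.7, -340.0, 135.6]
orientation: [3.137, 0.009, 1.977]
wrist_force: [1.1, -0.2, 1.4]
width: 38.8
gripper_force: 0.0
```

Run:
```python
from h import *
log(); chk(); print(pose()[0]); cycle((424.8,100.7),142.6,(-20,0))
```

```text
blob 56.0 (249, 262) [424. 102.  16.]
blob 48.5 (283, 260) [429.  10.  16.]
blob 41.0 (390, 240) [ 475. -273.   56.]
blob 51.0 (413, 231) [ 498. -334.   56.]
blob 46.0 (248, 222) [532. 102.  16.]
[ 501.82369994 -339.34528089  132.94027326]
slot [ 488.2 -307.7    0. ]
1 x8 [1.087, 0.258, 0.008] [0.005, 0.014, -0.489]
2 x4 [0.986, 0.525, 0.0] [-0.0, 0.0, -0.489]
2 x4 [0.986, 0.525, 0.35] [-0.0, 0.0, -0.489]
3 x8 [-0.0, -0.0, 0.29] [0.0, 0.0, 0.0]
4 x3 [0.0, 0.0, -0.64] [0.0, 0.0, 0.0]
4 x5 [-0.597, -0.572, -0.64] [0.0, -0.0, 0.488]
5 x8 [-0.903, -0.503, -0.0] [0.0, -0.0, 0.488]
6 x3 [-0.2, -0.052, -0.0] [0.0, 0.0, 0.0]
6 x5 [-0.2, -0.052, 0.42] [0.0, 0.0, 0.0]
7 x8 [0.0, 0.0, -0.42] [0.0, 0.0, 0.0]
```

>>> drive_tool([
  {"translation": [0.13,0.03,0],"angular": [0,0,0]},
  {"translation": [0.26,0.06,0],"angular": [0,0,0]},
  {"translation": [0.39,0.09,0],"angular": [0,0,0]},
  {"translation": [0.52,0.12,0],"angular": [0,0,0]},
  {"translation": [0.65,0.15,-0.01],"angular": [0,0,0]},
  {"translation": [0.8,0.19,-0.01],"angular": [0,0,0]},
  {"translation": [0.8,0.19,-0.01],"angular": [0,0,0]},
  {"translation": [0.8,0.19,-0.01],"angular": [0,0,0]},
], jaw=1)

```text
clock: 13.78
ee_pos: [470.6, -174.1, 129.4]
orientation: [-3.141, -0.001, 1.98]
wrist_force: [-0.3, -0.3, 0.7]
width: 85.5
gripper_force: 0.0
```

>>> drive_tool([
  {"translation": [0.13,0.03,0],"angular": [0,0,0]},
  {"translation": [0.26,0.06,0],"angular": [0,0,0]},
  {"translation": [0.39,0.09,0],"angular": [0,0,0]},
  {"translation": [0.52,0.12,0],"angular": [0,0,0]},
  {"translation": [0.65,0.15,0],"angular": [0,0,0]},
  {"translation": [0.8,0.19,0],"angular": [0,0,0]},
  {"translation": [0.8,0.19,0],"angular": [0,0,0]},
  {"translation": [0.8,0.19,0],"angular": [0,0,0]},
])

```text
clock: 14.45
ee_pos: [442.9, -13.2, 129.9]
orientation: [-3.141, 0.0, 1.979]
wrist_force: [-0.3, 0.1, 0.8]
width: 85.5
gripper_force: 0.0
```

>>> drive_tool([
  {"translation": [0.14,0.03,0],"angular": [0,0,-0.2]},
  {"translation": [0.28,0.06,0],"angular": [0,0,-0.4]},
  {"translation": [0.42,0.1,0],"angular": [0,0,-0.6]},
  {"translation": [0.574,0.136,0],"angular": [0,0,-0.8]},
  {"translation": [0.574,0.136,0.1],"angular": [0,0,-0.978]},
  {"translation": [0.574,0.136,0.22],"angular": [0,0,-0.978]},
  {"translation": [0.574,0.136,0.35],"angular": [0,0,-0.978]},
  {"translation": [0.574,0.136,0.35],"angular": [0,0,-0.978]},
])

```text
clock: 15.12
ee_pos: [419.3, 101.0, 55.2]
orientation: [-3.136, -0.005, 2.488]
wrist_force: [0.0, 0.1, -0.4]
width: 85.7
gripper_force: 0.0
```

Run:
```python
from h import *
log(); print(pose()[0]); B=np.array([424.8,100.7,2]); plan([[(8,B,142.6)]])
```

```text
[419.2918609  101.01788204  55.19891681]
1 x8 [-0.024, 0.017, 0.266] [-0.011, -0.01, -0.001]
```

>>> drive_tool([
  {"translation": [0,0,0.1],"angular": [0,0,0]},
  {"translation": [0,0,0.2],"angular": [0,0,0]},
  {"translation": [0,0,0.27],"angular": [0,0,0]},
  {"translation": [0,0,0.285],"angular": [0,0,0]},
  {"translation": [0,0,0.285],"angular": [0,0,0]},
  {"translation": [0,0,0.285],"angular": [0,0,0]},
  {"translation": [0,0,0.285],"angular": [0,0,0]},
  {"translation": [0,0,0.285],"angular": [0,0,0]},
])

```text
clock: 15.78
ee_pos: [423.7, 102.6, 4.5]
orientation: [3.14, 0.002, 2.489]
wrist_force: [-0.3, -0.4, 0.6]
width: 85.1
gripper_force: 0.0
```

>>> drive_tool([
  {"translation": [0,0,0],"angular": [0,0,0]},
  {"translation": [0,0,0],"angular": [0,0,0]},
  {"translation": [0,0,0],"angular": [0,0,0]},
  {"translation": [0,0,0],"angular": [0,0,0]},
  {"translation": [0,0,0],"angular": [0,0,0]},
  {"translation": [0,0,0],"angular": [0,0,0]},
  {"translation": [0,0,0],"angular": [0,0,0]},
  {"translation": [0,0,0],"angular": [0,0,0]},
], jaw=-1, newtons=40)

```text
clock: 16.45
ee_pos: [422.5, 102.7, 3.2]
orientation: [3.141, 0.0, 2.489]
wrist_force: [-1.2, -0.3, 3.9]
width: 16.6
gripper_force: 39.6
```

>>> drive_tool([
  {"translation": [0,0,-0.2],"angular": [0,0,0]},
  {"translation": [0,0,-0.4],"angular": [0,0,0]},
  {"translation": [0,0,-0.64],"angular": [0,0,0]},
  {"translation": [-0.12,-0.11,-0.64],"angular": [0,0,0.1]},
  {"translation": [-0.24,-0.22,-0.64],"angular": [0,0,0.2]},
  {"translation": [-0.36,-0.34,-0.64],"angular": [0,0,0.3]},
  {"translation": [-0.48,-0.46,-0.64],"angular": [0,0,0.4]},
  {"translation": [-0.597,-0.572,-0.64],"angular": [0,0,0.488]},
])

```text
clock: 17.12
ee_pos: [447.7, -62.3, 131.1]
orientation: [3.141, 0.0, 2.231]
wrist_force: [0.7, 0.7, 0.0]
width: 16.6
gripper_force: 39.4
```

>>> drive_tool([
  {"translation": [-0.13,-0.07,0],"angular": [0,0,0.1]},
  {"translation": [-0.26,-0.14,0],"angular": [0,0,0.2]},
  {"translation": [-0.39,-0.21,0],"angular": [0,0,0.3]},
  {"translation": [-0.52,-0.29,0],"angular": [0,0,0.4]},
  {"translation": [-0.65,-0.36,0],"angular": [0,0,0.488]},
  {"translation": [-0.78,-0.43,0],"angular": [0,0,0.488]},
  {"translation": [-0.903,-0.503,0],"angular": [0,0,0.488]},
  {"translation": [-0.903,-0.503,0],"angular": [0,0,0.488]},
])

```text
clock: 17.78
ee_pos: [479.7, -269.6, 130.9]
orientation: [-3.141, 0.002, 1.975]
wrist_force: [1.1, 0.5, -0.1]
width: 17.0
gripper_force: 39.4
```

Run:
```python
from h import *
log(); print(pose()[0]); s=slot(-20,0); plan([[(3,s+[0,0,130],113.3),(5,s+[0,0,46],113.3)]])
```

```text
[ 479.66145858 -269.59392152  130.90075681]
1 x3 [-0.192, -0.036, 0.005] [-0.001, 0.004, -0.004]
1 x5 [-0.191, -0.035, 0.425] [-0.001, 0.004, -0.004]
```

>>> drive_tool([
  {"translation": [-0.1,-0.02,0],"angular": [0,0,0]},
  {"translation": [-0.192,-0.036,0],"angular": [0,0,0]},
  {"translation": [-0.192,-0.036,0],"angular": [0,0,0]},
  {"translation": [-0.192,-0.036,0.15],"angular": [0,0,0]},
  {"translation": [-0.192,-0.036,0.3],"angular": [0,0,0]},
  {"translation": [-0.192,-0.036,0.4],"angular": [0,0,0]},
  {"translation": [-0.192,-0.036,0.42],"angular": [0,0,0]},
  {"translation": [-0.192,-0.036,0.42],"angular": [0,0,0]},
])

```text
clock: 18.45
ee_pos: [487.2, -301.7, 45.4]
orientation: [-3.14, -0.003, 1.979]
wrist_force: [0.2, 1.0, -0.4]
width: 16.5
gripper_force: 39.4
```

>>> drive_tool([
  {"translation": [0,0,0],"angular": [0,0,0]},
  {"translation": [0,0,0],"angular": [0,0,0]},
  {"translation": [0,0,0],"angular": [0,0,0]},
  {"translation": [0,0,0],"angular": [0,0,0]},
  {"translation": [0,0,-0.15],"angular": [0,0,0]},
  {"translation": [0,0,-0.3],"angular": [0,0,0]},
  {"translation": [0,0,-0.42],"angular": [0,0,0]},
  {"translation": [0,0,-0.42],"angular": [0,0,0]},
], jaw=-0.1)

```text
clock: 19.12
ee_pos: [491.5, -305.4, 138.3]
orientation: [3.136, 0.009, 1.978]
wrist_force: [0.0, -0.0, 0.8]
width: 38.7
gripper_force: 0.0
```

Run:
```python
from h import *
log(); chk(); print(pose()[0]); cycle((431.5,7.6),113.3,(34,-20))
```

```text
blob 48.0 (283, 260) [429.  10.  16.]
blob 88.5 (395, 238) [ 481. -287.   56.]
blob 47.0 (248, 223) [532. 102.  16.]
[ 490.66948845 -304.81662971  135.70368441]
slot [ 430.7 -310.7    0. ]
1 x8 [0.776, 0.174, 0.024] [0.008, 0.013, 0.001]
2 x4 [0.776, 0.173, 0.0] [-0.0, -0.0, 0.001]
2 x4 [0.776, 0.173, 0.35] [-0.0, -0.0, 0.001]
3 x8 [0.0, -0.0, 0.29] [0.0, 0.0, 0.0]
4 x3 [0.0, 0.0, -0.64] [0.0, 0.0, 0.0]
4 x5 [-0.584, -0.253, -0.64] [0.0, 0.0, 0.0]
5 x8 [-0.73, -0.317, -0.0] [0.0, 0.0, 0.0]
6 x3 [-0.146, -0.063, -0.0] [0.0, 0.0, 0.0]
6 x5 [-0.146, -0.063, 0.42] [0.0, 0.0, 0.0]
7 x8 [0.0, 0.0, -0.42] [0.0, 0.0, 0.0]
```

>>> drive_tool([
  {"translation": [0.13,0.03,0],"angular": [0,0,0]},
  {"translation": [0.26,0.06,0],"angular": [0,0,0]},
  {"translation": [0.39,0.09,0],"angular": [0,0,0]},
  {"translation": [0.52,0.12,0],"angular": [0,0,0]},
  {"translation": [0.65,0.145,0.005],"angular": [0,0,0]},
  {"translation": [0.776,0.174,0.005],"angular": [0,0,0]},
  {"translation": [0.776,0.174,0.005],"angular": [0,0,0]},
  {"translation": [0.776,0.174,0.005],"angular": [0,0,0]},
], jaw=1)

```text
clock: 19.83
ee_pos: [458.2, -145.6, 129.4]
orientation: [-3.141, -0.001, 1.98]
wrist_force: [-0.0, -0.8, -0.8]
width: 85.7
gripper_force: 0.0
```

>>> drive_tool([
  {"translation": [0.19,0.04,0],"angular": [0,0,0]},
  {"translation": [0.38,0.08,0],"angular": [0,0,0]},
  {"translation": [0.57,0.12,0],"angular": [0,0,0]},
  {"translation": [0.776,0.173,0],"angular": [0,0,0]},
  {"translation": [0.776,0.173,0.12],"angular": [0,0,0]},
  {"translation": [0.776,0.173,0.24],"angular": [0,0,0]},
  {"translation": [0.776,0.173,0.35],"angular": [0,0,0]},
  {"translation": [0.776,0.173,0.35],"angular": [0,0,0]},
])

```text
clock: 20.5
ee_pos: [425.8, 9.4, 55.6]
orientation: [-3.135, -0.003, 1.978]
wrist_force: [-0.9, -0.5, -1.2]
width: 85.3
gripper_force: 0.0
```

>>> drive_tool([
  {"translation": [0,0,0.1],"angular": [0,0,0]},
  {"translation": [0,0,0.2],"angular": [0,0,0]},
  {"translation": [0,0,0.27],"angular": [0,0,0]},
  {"translation": [0,0,0.285],"angular": [0,0,0]},
  {"translation": [0,0,0.285],"angular": [0,0,0]},
  {"translation": [0,0,0.285],"angular": [0,0,0]},
  {"translation": [0,0,0.285],"angular": [0,0,0]},
  {"translation": [0,0,0.285],"angular": [0,0,0]},
])

```text
clock: 21.17
ee_pos: [430.2, 9.2, 4.4]
orientation: [3.14, 0.001, 1.978]
wrist_force: [0.4, 0.4, -0.7]
width: 85.7
gripper_force: 0.0
```

>>> drive_tool([
  {"translation": [0,0,0],"angular": [0,0,0]},
  {"translation": [0,0,0],"angular": [0,0,0]},
  {"translation": [0,0,0],"angular": [0,0,0]},
  {"translation": [0,0,0],"angular": [0,0,0]},
  {"translation": [0,0,0],"angular": [0,0,0]},
  {"translation": [0,0,0],"angular": [0,0,0]},
  {"translation": [0,0,0],"angular": [0,0,0]},
  {"translation": [0,0,0],"angular": [0,0,0]},
], jaw=-1, newtons=40)

```text
clock: 21.83
ee_pos: [429.1, 9.4, 3.3]
orientation: [3.142, 0.0, 1.978]
wrist_force: [-2.6, -0.5, 6.5]
width: 22.1
gripper_force: 39.1
```

>>> drive_tool([
  {"translation": [0,0,-0.2],"angular": [0,0,0]},
  {"translation": [0,0,-0.4],"angular": [0,0,0]},
  {"translation": [0,0,-0.64],"angular": [0,0,0]},
  {"translation": [-0.12,-0.05,-0.64],"angular": [0,0,0]},
  {"translation": [-0.24,-0.1,-0.64],"angular": [0,0,0]},
  {"translation": [-0.36,-0.15,-0.64],"angular": [0,0,0]},
  {"translation": [-0.48,-0.2,-0.64],"angular": [0,0,0]},
  {"translation": [-0.584,-0.253,-0.64],"angular": [0,0,0]},
])

```text
clock: 22.5
ee_pos: [428.8, -119.3, 131.1]
orientation: [3.141, 0.0, 1.978]
wrist_force: [1.1, 0.9, -0.6]
width: 22.2
gripper_force: 39.4
```

>>> drive_tool([
  {"translation": [-0.11,-0.05,0],"angular": [0,0,0]},
  {"translation": [-0.22,-0.1,0],"angular": [0,0,0]},
  {"translation": [-0.33,-0.15,0],"angular": [0,0,0]},
  {"translation": [-0.44,-0.2,0],"angular": [0,0,0]},
  {"translation": [-0.55,-0.24,0],"angular": [0,0,0]},
  {"translation": [-0.65,-0.28,0],"angular": [0,0,0]},
  {"translation": [-0.73,-0.317,0],"angular": [0,0,0]},
  {"translation": [-0.73,-0.317,0],"angular": [0,0,0]},
])

```text
clock: 23.17
ee_pos: [428.1, -279.9, 130.8]
orientation: [-3.141, 0.001, 1.976]
wrist_force: [0.9, -0.1, -0.9]
width: 22.0
gripper_force: 39.4
```

>>> drive_tool([
  {"translation": [-0.07,-0.03,0],"angular": [0,0,0]},
  {"translation": [-0.146,-0.063,0],"angular": [0,0,0]},
  {"translation": [-0.146,-0.063,0],"angular": [0,0,0]},
  {"translation": [-0.146,-0.063,0.15],"angular": [0,0,0]},
  {"translation": [-0.146,-0.063,0.3],"angular": [0,0,0]},
  {"translation": [-0.146,-0.063,0.4],"angular": [0,0,0]},
  {"translation": [-0.146,-0.063,0.42],"angular": [0,0,0]},
  {"translation": [-0.146,-0.063,0.42],"angular": [0,0,0]},
])

```text
clock: 23.83
ee_pos: [427.6, -307.4, 45.5]
orientation: [-3.14, -0.003, 1.979]
wrist_force: [-0.2, 1.4, -0.0]
width: 22.2
gripper_force: 39.5
```

>>> drive_tool([
  {"translation": [0,0,0],"angular": [0,0,0]},
  {"translation": [0,0,0],"angular": [0,0,0]},
  {"translation": [0,0,0],"angular": [0,0,0]},
  {"translation": [0,0,0],"angular": [0,0,0]},
  {"translation": [0,0,-0.15],"angular": [0,0,0]},
  {"translation": [0,0,-0.3],"angular": [0,0,0]},
  {"translation": [0,0,-0.42],"angular": [0,0,0]},
  {"translation": [0,0,-0.42],"angular": [0,0,0]},
], jaw=-0.1)

```text
clock: 24.5
ee_pos: [431.6, -311.5, 138.1]
orientation: [3.137, 0.009, 1.978]
wrist_force: [1.0, -0.6, 1.5]
width: 38.7
gripper_force: 0.0
```

Run:
```python
from h import *
log(); chk(); print(pose()[0]); cycle((533,101),113.3,(34,20))
```

```text
blob 39.0 (404, 258) [ 427. -307.   56.]
blob 148.5 (404, 235) [ 486. -310.   56.]
blob 48.0 (248, 223) [532. 102.  16.]
[ 430.75341708 -310.74440426  135.47772877]
slot [ 446.5 -347.5    0. ]
1 x8 [0.844, 0.643, 0.024] [0.006, 0.013, 0.001]
2 x4 [0.844, 0.642, 0.0] [0.0, -0.0, 0.001]
2 x4 [0.844, 0.642, 0.35] [0.0, -0.0, 0.001]
3 x8 [0.0, -0.0, 0.29] [0.0, 0.0, 0.0]
4 x3 [0.0, 0.0, -0.64] [0.0, 0.0, 0.0]
4 x5 [-0.755, -0.514, -0.64] [0.0, 0.0, 0.0]
5 x8 [-0.944, -0.642, -0.0] [0.0, 0.0, 0.0]
6 x3 [-0.189, -0.128, -0.0] [0.0, 0.0, 0.0]
6 x5 [-0.189, -0.128, 0.42] [0.0, 0.0, 0.0]
7 x8 [0.0, 0.0, -0.42] [0.0, 0.0, 0.0]
```

>>> drive_tool([
  {"translation": [0.13,0.1,0],"angular": [0,0,0]},
  {"translation": [0.26,0.2,0],"angular": [0,0,0]},
  {"translation": [0.39,0.3,0],"angular": [0,0,0]},
  {"translation": [0.52,0.4,0],"angular": [0,0,0]},
  {"translation": [0.64,0.49,0.005],"angular": [0,0,0]},
  {"translation": [0.75,0.57,0.005],"angular": [0,0,0]},
  {"translation": [0.844,0.643,0.005],"angular": [0,0,0]},
  {"translation": [0.844,0.643,0.005],"angular": [0,0,0]},
], jaw=1)

```text
clock: 25.22
ee_pos: [479.8, -99.1, 129.2]
orientation: [3.141, -0.002, 1.981]
wrist_force: [0.3, 0.4, 0.5]
width: 85.5
gripper_force: 0.0
```

>>> drive_tool([
  {"translation": [0.13,0.1,0],"angular": [0,0,0]},
  {"translation": [0.26,0.2,0],"angular": [0,0,0]},
  {"translation": [0.39,0.3,0],"angular": [0,0,0]},
  {"translation": [0.52,0.4,0],"angular": [0,0,0]},
  {"translation": [0.64,0.49,0],"angular": [0,0,0]},
  {"translation": [0.75,0.57,0],"angular": [0,0,0]},
  {"translation": [0.844,0.642,0],"angular": [0,0,0]},
  {"translation": [0.844,0.642,0],"angular": [0,0,0]},
])

```text
clock: 25.88
ee_pos: [530.9, 106.1, 129.5]
orientation: [3.141, -0.001, 1.981]
wrist_force: [-0.2, -0.2, -0.0]
width: 85.0
gripper_force: 0.0
```

>>> drive_tool([
  {"translation": [0,0,0.15],"angular": [0,0,0]},
  {"translation": [0,0,0.3],"angular": [0,0,0]},
  {"translation": [0,0,0.45],"angular": [0,0,0]},
  {"translation": [0,0,0.57],"angular": [0,0,0]},
  {"translation": [0,0,0.62],"angular": [0,0,0]},
  {"translation": [0,0,0.635],"angular": [0,0,0]},
  {"translation": [0,0,0.635],"angular": [0,0,0]},
  {"translation": [0,0,0.635],"angular": [0,0,0]},
])

```text
clock: 26.55
ee_pos: [531.9, 102.7, 4.6]
orientation: [3.14, 0.001, 1.978]
wrist_force: [0.2, 0.7, -0.7]
width: 85.9
gripper_force: 0.0
```

>>> drive_tool([
  {"translation": [0,0,0],"angular": [0,0,0]},
  {"translation": [0,0,0],"angular": [0,0,0]},
  {"translation": [0,0,0],"angular": [0,0,0]},
  {"translation": [0,0,0],"angular": [0,0,0]},
  {"translation": [0,0,0],"angular": [0,0,0]},
  {"translation": [0,0,0],"angular": [0,0,0]},
  {"translation": [0,0,0],"angular": [0,0,0]},
  {"translation": [0,0,0],"angular": [0,0,0]},
], jaw=-1, newtons=40)

```text
clock: 27.22
ee_pos: [531.1, 103.1, 3.8]
orientation: [3.141, 0.0, 1.978]
wrist_force: [-1.6, -0.8, 6.1]
width: 22.4
gripper_force: 39.0
```

>>> drive_tool([
  {"translation": [0,0,-0.2],"angular": [0,0,0]},
  {"translation": [0,0,-0.4],"angular": [0,0,0]},
  {"translation": [0,0,-0.64],"angular": [0,0,0]},
  {"translation": [-0.15,-0.1,-0.64],"angular": [0,0,0]},
  {"translation": [-0.3,-0.2,-0.64],"angular": [0,0,0]},
  {"translation": [-0.45,-0.305,-0.64],"angular": [0,0,0]},
  {"translation": [-0.6,-0.41,-0.64],"angular": [0,0,0]},
  {"translation": [-0.755,-0.514,-0.64],"angular": [0,0,0]},
])

```text
clock: 27.88
ee_pos: [495.4, -77.6, 131.1]
orientation: [3.141, 0.0, 1.979]
wrist_force: [0.9, -0.6, -1.4]
width: 21.4
gripper_force: 39.4
```

>>> drive_tool([
  {"translation": [-0.14,-0.095,0],"angular": [0,0,0]},
  {"translation": [-0.28,-0.19,0],"angular": [0,0,0]},
  {"translation": [-0.42,-0.285,0],"angular": [0,0,0]},
  {"translation": [-0.56,-0.38,0],"angular": [0,0,0]},
  {"translation": [-0.7,-0.475,0],"angular": [0,0,0]},
  {"translation": [-0.83,-0.56,0],"angular": [0,0,0]},
  {"translation": [-0.944,-0.642,0],"angular": [0,0,0]},
  {"translation": [-0.944,-0.642,0],"angular": [0,0,0]},
])

```text
clock: 28.55
ee_pos: [451.7, -305.2, 131.1]
orientation: [-3.14, 0.002, 1.975]
wrist_force: [1.2, -1.1, -1.3]
width: 21.8
gripper_force: 39.4
```

>>> drive_tool([
  {"translation": [-0.09,-0.06,0],"angular": [0,0,0]},
  {"translation": [-0.189,-0.128,0],"angular": [0,0,0]},
  {"translation": [-0.189,-0.128,0],"angular": [0,0,0]},
  {"translation": [-0.189,-0.128,0.15],"angular": [0,0,0]},
  {"translation": [-0.189,-0.128,0.3],"angular": [0,0,0]},
  {"translation": [-0.189,-0.128,0.4],"angular": [0,0,0]},
  {"translation": [-0.189,-0.128,0.42],"angular": [0,0,0]},
  {"translation": [-0.189,-0.128,0.42],"angular": [0,0,0]},
])

```text
clock: 29.22
ee_pos: [443.7, -343.9, 45.4]
orientation: [-3.14, -0.003, 1.979]
wrist_force: [-1.1, -0.2, 0.8]
width: 21.8
gripper_force: 41.1
```

>>> drive_tool([
  {"translation": [0,0,0],"angular": [0,0,0]},
  {"translation": [0,0,0],"angular": [0,0,0]},
  {"translation": [0,0,0],"angular": [0,0,0]},
  {"translation": [0,0,0],"angular": [0,0,0]},
  {"translation": [0,0,-0.15],"angular": [0,0,0]},
  {"translation": [0,0,-0.3],"angular": [0,0,0]},
  {"translation": [0,0,-0.42],"angular": [0,0,0]},
  {"translation": [0,0,-0.42],"angular": [0,0,0]},
], jaw=-0.1)

```text
clock: 29.88
ee_pos: [447.5, -348.2, 138.2]
orientation: [3.137, 0.009, 1.978]
wrist_force: [0.2, -0.3, 2.3]
width: 38.7
gripper_force: 0.0
```

>>> drive_tool([
  {"translation": [0,0,-0.15],"angular": [0,0,0]},
  {"translation": [0,-0.15,-0.3],"angular": [0,0,0]},
  {"translation": [0,-0.3,-0.4],"angular": [0,0,0]},
  {"translation": [0,-0.4,-0.4],"angular": [0,0,0]},
  {"translation": [0,-0.4,-0.4],"angular": [0,0,0]},
  {"translation": [0,-0.4,-0.4],"angular": [0,0,0]},
  {"translation": [0,-0.4,-0.4],"angular": [0,0,0]},
  {"translation": [0,-0.4,-0.4],"angular": [0,0,0]},
])

```text
clock: 30.55
ee_pos: [371.6, -376.4, 210.3]
orientation: [3.142, -0.001, 1.979]
wrist_force: [-0.1, -0.8, 0.2]
width: 38.1
gripper_force: 0.0
```

Run:
```python
from h import *
log(); chk(); print(pose()[0],bot.sense()['joint_pos'].round(2)); cam('wrist','w3')
```

```text
blob 39.0 (404, 258) [ 427. -307.   56.]
blob 44.0 (417, 252) [ 444. -343.   56.]
blob 158.0 (404, 235) [ 486. -310.   56.]
[ 371.61430423 -376.39592512  210.20999288] [-0.89 -0.05  1.71  0.    1.48 -1.3 ]
```

View pics/w3.png

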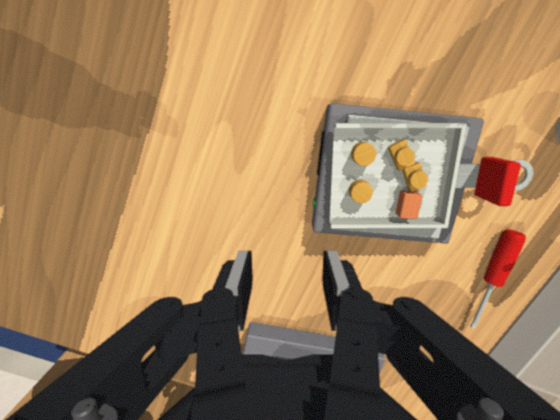

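The wrist view shows all five blanks in the pan: slugs at (364,154) and (361,191), signets at (403,154) and (416,180), and the copper block at (409,205). The gripper is clear. While the batch rests, I'll tilt the free tool to learn the wrist kinematics for the hanging step.

>>> drive_tool([
  {"translation": [0,0,-0.2],"angular": [0.2,0,0]},
  {"translation": [0,0,-0.3],"angular": [0.4,0,0]},
  {"translation": [0,0,-0.3],"angular": [0.6,0,0]},
  {"translation": [0,0,-0.3],"angular": [0.8,0,0]},
  {"translation": [0,0,-0.3],"angular": [0.9,0,0]},
  {"translation": [0,0,-0.3],"angular": [0.9,0,0]},
  {"translation": [0,0,-0.3],"angular": [0.9,0,0]},
  {"translation": [0,0,-0.3],"angular": [0.9,0,0]},
])

```text
clock: 31.32
ee_pos: [371.3, -377.1, 270.9]
orientation: [-2.672, -0.0, 1.979]
wrist_force: [-0.7, -0.2, 0.1]
width: 38.5
gripper_force: 0.0
```

Run:
```python
from h import *
log(); print(bot.sense()['joint_pos'].round(3),pose()[0])
```

```text
[-0.622  0.154  1.462 -0.406  1.765 -1.061] [ 371.29219814 -377.09437812  270.86590961]
```

>>> drive_tool([
  {"translation": [0,0,0],"angular": [-0.2,0,0]},
  {"translation": [0,0,0],"angular": [-0.4,0,0]},
  {"translation": [0,0,0],"angular": [-0.6,0,0]},
  {"translation": [0,0,0],"angular": [-0.8,0,0]},
  {"translation": [0,0,0],"angular": [-0.9,0,0]},
  {"translation": [0,0,0],"angular": [-0.9,0,0]},
  {"translation": [0,0,0],"angular": [-0.9,0,0]},
  {"translation": [0,0,0],"angular": [-0.9,0,0]},
])

```text
clock: 31.98
ee_pos: [370.7, -377.5, 271.5]
orientation: [-3.14, 0.001, 1.977]
wrist_force: [0.1, 0.1, 0.5]
width: 38.2
gripper_force: 0.0
```

>>> drive_tool([
  {"translation": [0,0,0],"angular": [0,0.2,0]},
  {"translation": [0,0,0],"angular": [0,0.4,0]},
  {"translation": [0,0,0],"angular": [0,0.6,0]},
  {"translation": [0,0,0],"angular": [0,0.8,0]},
  {"translation": [0,0,0],"angular": [0,0.9,0]},
  {"translation": [0,0,0],"angular": [0,0.9,0]},
  {"translation": [0,0,0],"angular": [0,0.9,0]},
  {"translation": [0,0,0],"angular": [0,0.9,0]},
])

```text
clock: 32.65
ee_pos: [371.7, -376.9, 271.1]
orientation: [-3.141, -0.469, 1.979]
wrist_force: [-0.7, 1.2, 0.3]
width: 38.1
gripper_force: 0.0
```

```bash
cat > kin.py <<'E'
from h import *
from scipy.optimize import least_squares
rows=[json.loads(l) for l in open('log.txt')]
rows.insert(0,[[-1.308,.13,1.488,0,1.523,-.085],[204.518,-564.072,231.292],[np.pi,0,.3478]])
S=[-1,-1,-1]
def fk(q,x,s=(1,1)):
    h,a1,L1,a3,L2,d=x[:6]
    e=lambda ax,a:Ro.from_euler(ax,a)
    R=e('z',q[0])*e('y',q[1]); p=np.array([0,0,h])+e('z',q[0]).apply([a1,0,0])+R.apply([0,0,L1])
    R=R*e('y',q[2]); p=p+R.apply([a3,0,L2]); R=R*e('z',s[0]*q[3])*e('y',q[4])*e('z',s[1]*q[5]); 
    return p+R.apply([0,0,d]),R
def fit(s):
    off=None
    def res(x):
        o=[]
        for q,p,r in rows:
            P,R=fk(q,x,s); R=R*Ro.from_rotvec(x[6:9]); o+=list(P-p)+list(300*(R.inv()*Ro.from_euler('xyz',r)).as_rotvec())
        return np.array(o)
    best=None
    for a in (0,np.pi/2,np.pi,-np.pi/2):
        f=least_squares(res,[350,50,400,20,400,200,0,0,a],loss='soft_l1',f_scale=5)
        if best is None or f.cost<best.cost: best=f
    return best
if __name__=='__main__':
    log(); rows.append([list(bot.sense()['joint_pos']),list(pose()[0]),list(bot.sense()['orientation'])])
    print(rows[-1])
    for s in((1,1),(1,-1),(-1,1),(-1,-1)):
        f=fit(s); print(s,round(f.cost,1),f.x.round(2).tolist(),np.abs(f.fun).max().round(1))
E
python3 kin.py
python3 - <<'E'
from h import *
c=cam('top'); P=cloud(c); hsv=cv2.cvtColor(c['img'],cv2.COLOR_BGR2HSV)
red=((hsv[...,0]<8)|(hsv[...,0]>172))&(hsv[...,1]>130)&(abs(P[...,2]-82)<8)&(P[...,0]>520)&(P[...,0]<600)
r=cv2.minAreaRect(P[red][:,:2].astype(np.float32)); print('grip',red.sum(),r)
E
```

```text
[[np.float64(-0.9538021740936169), np.float64(0.363081036932447), np.float64(1.2168940564806006), np.float64(0.10339737304203009), np.float64(2.020137816635421), np.float64(-1.339220991194761)], [np.float64(371.7019230486033), np.float64(-376.8728640050784), np.float64(271.0959935272548)], [np.float64(-3.140919549463515), np.float64(-0.46927087731592665), np.float64(1.979252942785541)]]
(1, 1) 3707.2 [283.77, -13.43, 324.61, 66.25, 562.84, 279.38, 0.0, 0.0, 1.57] 51.8
(1, -1) 15214.0 [283.77, -13.43, 324.61, 66.25, 562.84, 279.38, 0.0, -0.02, 156.53] 586.4
(-1, 1) 7168.6 [45.07, -20.28, 303.72, 64.06, 566.22, 21.15, -0.05, 0.06, -136.66] 208.7
(-1, -1) 18738.9 [45.07, -20.28, 303.72, 64.06, 566.22, 21.15, 0.0, 0.0, -0.54] 589.0
grip 91 ((561.3905639648438, -276.1914367675781), (12.89947509765625, 44.93901824951172), 25.08922576904297)
```

Run:
```python
from kin import *
f=fit((1,1)); print(f.fun.reshape(-1,6).round(1))
for q,p,r in rows: print(np.round(q,3),np.round(p,0),np.round([np.hypot(p[0],p[1]),np.arctan2(p[1],p[0])-q[0]],3))
```

```text
[[-51.8  -3.6   2.2   0.2   0.   -0. ]
 [ -1.5 -51.3   2.4  -0.   -0.    0. ]
 [ -1.6 -51.3   2.4  -0.   -0.    0. ]
 [-39.3 -34.9  -0.7  -0.   -0.    0. ]
 [-36.7 -36.7   0.   -0.   -0.    0. ]
 [-43.8 -30.4   0.9  -0.   -0.    0. ]
 [  7.5 -50.6  -0.6  -0.   -0.    0. ]
 [-35.9 -37.3  -0.1  -0.   -0.    0. ]
 [-40.1 -33.9   0.3  -0.   -0.    0. ]
 [-38.5 -34.3  -0.1  -0.   -0.    0. ]
 [-41.1 -30.6   1.2  -0.   -0.    0. ]
 [ -3.3 -19.9  -7.2  -0.   -0.    0. ]
 [-37.8 -48.9  -4.5  -0.   -0.    0. ]]
[-1.308  0.13   1.488  0.     1.523 -0.085] [ 205. -564.  231.] [6.00004e+02 8.50000e-02]
[-1.200e-01 -1.970e-01  1.809e+00 -1.000e-03  1.531e+00  1.105e+00] [480.  -6. 231.] [4.8037e+02 1.0600e-01]
[-1.210e-01 -1.990e-01  1.810e+00 -1.000e-03  1.531e+00  1.106e+00] [480.  -7. 231.] [4.8019e+02 1.0600e-01]
[-0.616  0.14   1.796  0.     1.212 -1.025] [ 474. -272.   63.] [5.46397e+02 9.40000e-02]
[-0.617  0.06   1.74   0.     1.333 -1.026] [ 479. -277.  137.] [5.52846e+02 9.30000e-02]
[-0.679  0.201  1.587  0.     1.343 -1.086] [ 503. -340.  136.] [6.06837e+02 8.50000e-02]
[ 1.180e-01 -1.630e-01  2.114e+00 -1.000e-03  1.199e+00 -7.990e-01] [419. 101.  55.] [4.31289e+02 1.19000e-01]
[-0.604  0.066  1.744 -0.002  1.331 -1.008] [ 480. -270.  131.] [5.50233e+02 9.20000e-02]
[-0.645  0.125  1.666  0.     1.34  -1.052] [ 492. -305.  138.] [5.78697e+02 8.90000e-02]
[-0.722  0.002  1.796  0.     1.334 -1.129] [ 432. -311.  138.] [5.32238e+02 9.60000e-02]
[-0.889 -0.05   1.712  0.     1.481 -1.297] [ 372. -376.  210.] [5.28945e+02 9.70000e-02]
[-0.622  0.154  1.462 -0.406  1.765 -1.061] [ 371. -377.  271.] [ 5.29205e+02 -1.71000e-01]
[-0.954  0.363  1.217  0.103  2.02  -1.339] [ 372. -377.  271.] [5.29335e+02 1.61000e-01]
```

```bash
cat > kin.py <<'E'
from h import *
from scipy.optimize import least_squares
rows=[json.loads(l) for l in open('log.txt')]
rows.insert(0,[[-1.308,.13,1.488,0,1.523,-.085],[204.518,-564.072,231.292],[np.pi,0,.3478]])
e=lambda ax,a:Ro.from_euler(ax,a)
def fk(q,x):
    h,a1,L1,a3,L2,d,b,c=x[:8]
    R=e('z',q[0])*e('y',q[1]); p=np.array([0,0,h])+e('z',q[0]).apply([a1,b,0])+R.apply([0,0,L1])
    R=R*e('y',q[2]); p=p+R.apply([a3,0,L2]); R=R*e('z',q[3])*e('y',q[4]); p=p+R.apply([0,c,0]); R=R*e('z',q[5])*e('z',-np.pi/2*K)
    return p+R.apply([0,0,d]),R
K=-1
def fit():
    def res(x):
        o=[]
        for q,p,r in rows:
            P,R=fk(q,x); o+=list(P-p)+[(x[1])*.02,(x[3])*.02,x[7]*.02]
        return np.array(o)
    return least_squares(res,[350,0,400,0,400,200,50,0])
def ik(x,p,R,q0s):
    lo=np.array([-2.96,-.89,.02,-1.34,0,-2.66]);hi=np.array([2.96,2.26,2.5,4.48,2.73,2.66])
    best=None
    for q0 in q0s:
        f=least_squares(lambda q:np.r_[fk(q,x)[0]-p,300*(fk(q,x)[1].inv()*R).as_rotvec()],np.clip(q0,lo+.01,hi-.01),bounds=(lo,hi))
        if best is None or f.cost<best.cost: best=f
    return best
if __name__=='__main__':
    f=fit(); print(f.x.round(1)); print(np.abs(f.fun).max(), np.abs(f.fun.reshape(-1,6)[:,:3]).max(1).round(1))
    print([ (fk(q,f.x)[1].inv()*Ro.from_euler('xyz',r)).magnitude().round(3) for q,p,r in rows])
    np.save('kin.npy',f.x)
E
python3 kin.py
```

```text
[ 3.158e+02 -2.000e-01  3.689e+02  5.970e+01  5.532e+02  3.642e+02
  5.120e+01 -0.000e+00]
1.1936291596782678 [0.3 0.2 0.2 0.2 0.1 0.  0.4 0.1 0.1 0.1 0.1 0.3 0.2]Traceback (most recent call last):
  File "kin.py", line 28, in <module>
    print([ (fk(q,f.x)[1].inv()*Ro.from_euler('xyz',r)).magnitude().round(3) for q,p,r in rows])
            ^^^^^^^^^^^^^^^^^^^^^^^^^^^^^^^^^^^^^^^^^^^^^^^^^^^^^^^^^^^^^
AttributeError: 'float' object has no attribute 'round'
```

```bash
cat > tr.py <<'E'
from kin import *
X=np.load('kin.npy') if __import__('os').path.exists('kin.npy') else None
GZ=14.  # TCP height in the tray frame when gripping
def M(fl): return Ro.from_matrix(np.array([[0,-1,0],[-1,0,0],[0,0,-1.]]).T*(1)) if not fl else Ro.from_matrix(np.array([[0,1,0],[1,0,0],[0,0,-1.]]).T)
# columns: tray axes in the tool frame
def tool(Rt,pt_local,pw,fl,G=None):
    "tray rotation Rt with tray point pt_local at world pw -> tool pose"
    R=Rt*M(fl).inv(); g=np.array([-100,0,GZ]) if G is None else G
    return np.array(pw)+Rt.apply(g-np.array(pt_local)),R
def tray(H,th): return Ro.from_euler('z',H,degrees=True)*Ro.from_euler('y',th,degrees=True)
SX=np.radians(-17.4); SO=np.array([715.7,-39.5,0]); sx=np.array([np.cos(SX),np.sin(SX),0])
root=SO-11*sx+[0,0,250]; pd=(-sx+[0,0,1])/2**.5
EYE=[-138,0,2.]; MOUTH=[65,0,4.]
E
python3 - <<'E'
import kin
from kin import *
f=fit(); np.save('kin.npy',f.x)
for K in(-1,1):
    kin.K=K; print(K,[round(float((fk(q,f.x)[1].inv()*Ro.from_euler('xyz',r)).magnitude()),3) for q,p,r in rows][:4])
E
cat > t1.py <<'E'
import kin; from tr import *
import sys; kin.K=int(sys.argv[1])
q0s=[[0,0,1.7,a,b,c] for a in(0,1.5,3.1) for b in(.4,1.3) for c in(-1.5,0,1.5)]
for fl in(0,1):
  for H in(162.6,185,140):
    for th in(30,45,60,75,90):
        p,R=tool(tray(H,th),EYE,root+pd*20,fl); s=ik(X,p,R,q0s); print(fl,H,th,'cost',round(s.cost,2),s.x.round(2),p.round(0))
  for H in (200,220,240): 
    for th in(0,40):
      p,R=tool(tray(H,th),MOUTH,[503,322,115],fl); s=ik(X,p,R,q0s); print('dump',fl,H,th,'cost',round(s.cost,2),s.x.round(2),p.round(0))
E
python3 -c "
import kin;from kin import *
x=np.load('kin.npy');b=[]
for K in(-1,1):
    kin.K=K;b.append(fk(rows[0][0],x)[1].inv()*Ro.from_euler('xyz',rows[0][2]));print(K,b[-1].magnitude())
import os;os.system('python3 t1.py %d'%(-1 if b[0].magnitude()<b[1].magnitude() else 1))"
```

```text
-1 [0.001, 0.0, 0.0, 0.0]
1 [3.142, 3.142, 3.142, 3.142]
0 162.6 30 cost 0.0 [-0.04 -0.18  1.84 -0.16  0.98  0.32] [655. -20. 256.]
0 162.6 45 cost 0.0 [ 0.01 -0.33  2.09 -0.37  0.66  0.52] [658. -21. 246.]
0 162.6 60 cost 0.0 [ 0.05 -0.38  2.29 -0.98  0.37  1.13] [664. -23. 237.]
0 162.6 75 cost 0.0 [ 0.08 -0.25  2.39  4.09  0.47  2.35] [671. -26. 231.]
0 162.6 90 cost 247.32 [0.15 0.01 2.35 3.81 0.87 2.66] [680. -28. 226.]
0 185 30 cost 0.0 [-0.22 -0.2   1.86  0.18  0.99 -0.36] [653. -35. 256.]
0 185 45 cost 0.0 [-0.27 -0.37  2.12  0.4   0.68 -0.58] [656. -35. 246.]
0 185 60 cost 0.0 [-0.32 -0.44  2.33  0.99  0.42 -1.16] [662. -35. 237.]
0 185 75 cost 0.0 [-0.36 -0.32  2.45  2.09  0.5  -2.27] [670. -34. 231.]
0 185 90 cost 140.37 [-0.41 -0.04  2.42  2.45  0.9  -2.66] [680. -33. 226.]
0 140 30 cost 0.0 [ 0.11 -0.04  1.7  -0.41  1.13  0.92] [662.  -7. 256.]
0 140 45 cost 0.0 [ 0.22 -0.1   1.89 -0.76  0.96  1.24] [665.  -9. 246.]
0 140 60 cost 0.0 [ 0.31 -0.07  2.03 -1.2   0.9   1.67] [669. -13. 237.]
0 140 75 cost 400.89 [0.33 0.09 2.15 4.48 0.98 2.26] [675. -18. 231.]
0 140 90 cost 
[... 1444 characters left out ...]
03 -1.2   0.9  -1.47] [669. -13. 237.]
1 140 75 cost 400.89 [ 0.33  0.09  2.15  4.48  0.98 -0.88] [675. -18. 231.]
1 140 90 cost 0.0 [ 0.37  0.31  2.07  4.33  1.23 -0.7 ] [683. -24. 226.]
dump 1 200 0 cost 4103.09 [ 0.57  0.59  1.14 -0.16  1.38 -2.66] [658. 378. 125.]
dump 1 200 40 cost 277.09 [ 0.58 -0.11  1.91 -0.35  0.67 -2.66] [616. 363. 229.]
dump 1 220 0 cost 2844.76 [0.44 0.58 1.14 0.13 1.4  2.66] [629. 428. 125.]
dump 1 220 40 cost 31.27 [ 0.41 -0.13  1.92  0.32  0.7   2.66] [595. 399. 229.]
dump 1 240 0 cost 39.68 [0.59 0.59 1.12 0.02 1.44 2.66] [586. 465. 125.]
dump 1 240 40 cost 0.0 [ 0.36 -0.09  1.87  0.56  0.87  2.19] [563. 426. 229.]
-1 0.0005926649727545985
1 3.141588980384851
```

The kinematic model fits to about 0.3 mm. With this grip (tool yaw 113°), the dump and the hang to about 75° of tip are both within reach. Next I'll go to the grip.

Run:
```python
from h import *
G=np.array([561.5,-276.2,0])
plan([[(8,[371,-377,271],113.4)],[(8,[466,-326,200],113.4)],[(8,G+[0,0,130],113.4)],[(8,G+[0,0,50],113.4)],[(8,G+[0,0,170],113.4)]])
```

```text
1 x8 [-0.001, -0.003, 0.003] [-0.001, -0.895, 0.001]
2 x8 [0.045, 0.537, 0.355] [0.0, 0.0, 0.0]
3 x8 [0.039, 0.537, 0.35] [0.0, 0.0, 0.0]
4 x8 [0.0, -0.0, 0.4] [0.0, 0.0, 0.0]
5 x8 [0.0, 0.0, -0.6] [0.0, 0.0, 0.0]
```

>>> drive_tool([
  {"translation": [0,0,0],"angular": [0,-0.2,0]},
  {"translation": [0,0,0],"angular": [0,-0.4,0]},
  {"translation": [0,0,0],"angular": [0,-0.6,0]},
  {"translation": [0,0,0],"angular": [0,-0.8,0]},
  {"translation": [0,0,0],"angular": [0,-0.897,0]},
  {"translation": [0,0,0],"angular": [0,-0.897,0]},
  {"translation": [0,0,0],"angular": [0,-0.897,0]},
  {"translation": [0,0,0],"angular": [0,-0.897,0]},
], jaw=-0.3)

```text
clock: 33.37
ee_pos: [371.2, -377.0, 272.0]
orientation: [3.141, -0.001, 1.979]
wrist_force: [0.1, 0.1, 0.9]
width: 30.2
gripper_force: 0.0
```

>>> drive_tool([
  {"translation": [0,0.1,0.05],"angular": [0,0,0]},
  {"translation": [0.01,0.2,0.1],"angular": [0,0,0]},
  {"translation": [0.02,0.3,0.17],"angular": [0,0,0]},
  {"translation": [0.03,0.4,0.25],"angular": [0,0,0]},
  {"translation": [0.045,0.5,0.32],"angular": [0,0,0]},
  {"translation": [0.045,0.537,0.355],"angular": [0,0,0]},
  {"translation": [0.045,0.537,0.355],"angular": [0,0,0]},
  {"translation": [0.045,0.537,0.355],"angular": [0,0,0]},
])

```text
clock: 34.03
ee_pos: [465.8, -326.6, 199.5]
orientation: [-3.14, -0.003, 1.979]
wrist_force: [-0.2, 0.2, 1.1]
width: 29.8
gripper_force: 0.0
```

>>> drive_tool([
  {"translation": [0,0.1,0],"angular": [0,0,0]},
  {"translation": [0.01,0.2,0],"angular": [0,0,0]},
  {"translation": [0.02,0.3,0.05],"angular": [0,0,0]},
  {"translation": [0.03,0.4,0.1],"angular": [0,0,0]},
  {"translation": [0.039,0.5,0.2],"angular": [0,0,0]},
  {"translation": [0.039,0.537,0.3],"angular": [0,0,0]},
  {"translation": [0.039,0.537,0.3],"angular": [0,0,0]},
  {"translation": [0.039,0.537,0.3],"angular": [0,0,0]},
])

```text
clock: 34.7
ee_pos: [560.4, -277.0, 139.8]
orientation: [-3.14, -0.003, 1.978]
wrist_force: [0.1, -0.1, 0.2]
width: 29.8
gripper_force: 0.0
```

Run:
```python
from h import *
print(pose()[0]); c=cam('wrist','w4'); P=cloud(c); hsv=cv2.cvtColor(c['img'],cv2.COLOR_BGR2HSV)
red=((hsv[...,0]<8)|(hsv[...,0]>172))&(hsv[...,1]>130)&(abs(P[...,2]-82)<5)&(P[...,0]>500)&(P[...,0]<620)
r=cv2.minAreaRect(P[red][:,:2].astype(np.float32)); print('grip',red.sum(),r)
G=np.array([561.5,-276.2,50]); plan([[(8,G,113.4)]])
```

```text
[ 560.44121255 -277.03949206  139.82978092]
grip 965 ((562.1504516601562, -278.81707763671875), (13.14346981048584, 43.46879196166992), 23.848878860473633)
1 x8 [0.005, 0.005, 0.456] [-0.001, -0.002, -0.003]
```

View pics/w4.png

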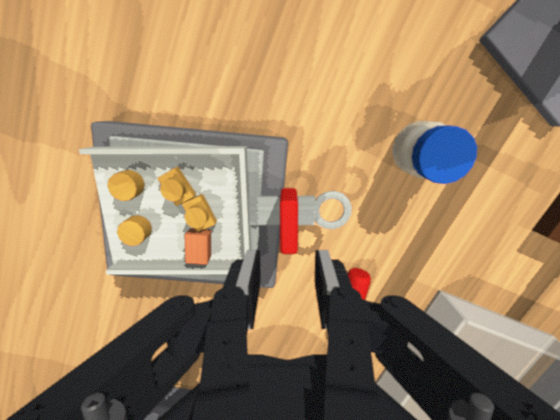

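The grip is centred between the fingers at (289,220), and all five blanks are in the pan. I'll descend, pinch and lift.

>>> drive_tool([
  {"translation": [0,0.003,0.1],"angular": [0,0,0]},
  {"translation": [0,0.003,0.2],"angular": [0,0,0]},
  {"translation": [0,0.003,0.3],"angular": [0,0,0]},
  {"translation": [0,0.003,0.4],"angular": [0,0,0]},
  {"translation": [0,0.003,0.45],"angular": [0,0,0]},
  {"translation": [0,0.003,0.45],"angular": [0,0,0]},
  {"translation": [0,0.003,0.45],"angular": [0,0,0]},
  {"translation": [0,0.003,0.45],"angular": [0,0,0]},
])

```text
clock: 35.42
ee_pos: [563.1, -277.3, 52.5]
orientation: [3.14, 0.001, 1.978]
wrist_force: [1.8, -0.2, 0.4]
width: 30.0
gripper_force: 0.0
```

>>> drive_tool([
  {"translation": [0,0,0],"angular": [0,0,0]},
  {"translation": [0,0,0],"angular": [0,0,0]},
  {"translation": [0,0,0],"angular": [0,0,0]},
  {"translation": [0,0,0],"angular": [0,0,0]},
  {"translation": [0,0,0],"angular": [0,0,0]},
  {"translation": [0,0,0],"angular": [0,0,0]},
  {"translation": [0,0,0],"angular": [0,0,0]},
  {"translation": [0,0,0],"angular": [0,0,0]},
], jaw=-1, newtons=115)

```text
clock: 36.08
ee_pos: [563.3, -277.1, 52.5]
orientation: [3.14, 0.001, 1.978]
wrist_force: [-1.7, -0.2, 6.6]
width: 12.4
gripper_force: 112.5
```

>>> drive_tool([
  {"translation": [0,0,-0.03],"angular": [0,0,0]},
  {"translation": [0,0,-0.06],"angular": [0,0,0]},
  {"translation": [0,0,-0.1],"angular": [0,0,0]},
  {"translation": [0,0,-0.15],"angular": [0,0,0]},
  {"translation": [0,0,-0.2],"angular": [0,0,0]},
  {"translation": [0,0,-0.25],"angular": [0,0,0]},
  {"translation": [0,0,-0.28],"angular": [0,0,0]},
  {"translation": [0,0,-0.3],"angular": [0,0,0]},
])

```text
clock: 36.75
ee_pos: [562.8, -276.6, 112.0]
orientation: [3.14, 0.0, 1.978]
wrist_force: [-0.0, 0.1, -5.2]
width: 11.8
gripper_force: 112.6
```

```bash
cat >> h.py <<'E'
def traytilt(c):
    "floor/wall plane of the pan, in the tool frame"
    P=cloud(c); hsv=cv2.cvtColor(c['img'],cv2.COLOR_BGR2HSV); p,R=pose(); Q=R.inv().apply((P-p).reshape(-1,3)).reshape(P.shape)
    # tray x = -tool y, tray z = -tool z : expected floor at tool z = 14-4=10
    m=(hsv[...,1]<70)&(c['depth']>0)&(Q[...,1]<-50)&(Q[...,1]>-160)&(abs(Q[...,0])<48)&(abs(Q[...,2]-10)<30)
    q=Q[m]
    for _ in range(4):
        A=np.c_[q[:,:2],np.ones(len(q))]; x=np.linalg.lstsq(A,q[:,2],rcond=None)[0]; q=q[abs(q[:,2]-A@x)<4] if _<3 else q
    print('floor plane: dz/dx %.3f dz/dy %.3f z0 %.1f n %d res %.1f'%(*x,len(q),np.std(q[:,2]-np.c_[q[:,:2],np.ones(len(q))]@x)))
E
python3 - <<'E'
from h import *
log(); c=cam('wrist','w5'); traytilt(c)
E
```

```text
floor plane: dz/dx -0.001 dz/dy -0.005 z0 12.5 n 15641 res 0.6
```

```bash
sed -i 's/^GZ=14./GZ=16.5/' tr.py
python3 - <<'E'
from tr import *
C=np.array([503,325,0]); H=220; hd=np.array([np.cos(np.radians(H)),np.sin(np.radians(H)),0])
def dp(th,z,off=20): return tool(tray(H,th),MOUTH,C-off*hd+[0,0,z],0)
w=[([545,-130,185],117.),([530,20,185],122.),([565,160,185],126.),([605,290,185],130.)]
a=dp(0,165); print('pre',a[0],np.degrees(a[1].as_euler('xyz')))
calls=[[(8,[562,-276.6,185],113.4)]]+[[(8,*x)] for x in w]+[[(8,*a)]]
for th,z in((12,120),(18,92),(24,92),(34,92),(48,95)): calls.append([(4,*dp(th-(3 if th<30 else 5),z)),(4,*dp(th,z))])
plan(calls)
q=[.5,.6,1.1,0,1.4,-.1]
for c in calls[5:]:
    s=ik(X,c[-1][1],c[-1][2],[q]); q=s.x; print(round(s.cost,2),q.round(2),np.round(c[-1][1]))
E
```

```text
pre [644.71822198 443.91570779 177.5       ] [-180.    0.  130.]
1 x8 [0.002, -0.004, -0.364] [0.003, 0.001, -0.002]
2 x8 [0.706, 0.213, 0.0] [0.0, 0.0, -0.12]
3 x8 [0.702, 0.274, 0.0] [-0.0, 0.0, -0.167]
4 x8 [0.501, 0.519, 0.0] [0.0, 0.0, -0.133]
5 x8 [0.408, 0.544, 0.0] [0.0, 0.0, -0.133]
6 x8 [0.462, 0.647, 0.038] [0.0, -0.0, 0.0]
7 x4 [-0.0, -0.02, 0.097] [-0.3, -0.0, 0.0]
7 x4 [-0.0, -0.031, 0.055] [-0.4, 0.0, -0.0]
8 x4 [-0.0, -0.034, 0.094] [-0.1, -0.0, 0.0]
8 x4 [-0.0, -0.04, 0.051] [-0.2, -0.0, 0.0]
9 x4 [0.0, -0.004, -0.043] [-0.1, -0.0, 0.0]
9 x4 [0.0, -0.011, -0.086] [-0.2, -0.0, -0.0]
10 x4 [-0.0, -0.009, -0.072] [-0.167, 0.0, -0.0]
10 x4 [-0.0, -0.023, -0.142] [-0.333, 0.0, 0.0]
11 x4 [-0.0, -0.012, -0.141] [-0.3, -0.0, 0.0]
11 x4 [0.0, -0.031, -0.21] [-0.467, -0.0, 0.0]
0.0 [ 0.54  0.67  0.91  0.    1.56 -0.16] [645. 444. 178.]
0.0 [ 0.52  0.44  1.25  0.04  1.24 -0.19] [640. 440. 167.]
0.0 [ 0.51  0.34  1.41  0.07  1.08 -0.21] [636. 436. 155.]
0.0 [ 0.49  0.23  1.54  0.1   0.96 -0.25] [630. 431. 171.]
0.0 [ 0.47  0.05  1.75  0.19  0.76 -0.33] [618. 421. 195.]
0.0 [ 0.42 -0.18  2.03  0.43  0.52 -0.57] [596. 403. 226.]
```

>>> drive_tool([
  {"translation": [0,0,-0.04],"angular": [0,0,0]},
  {"translation": [0,0,-0.09],"angular": [0,0,0]},
  {"translation": [0,0,-0.15],"angular": [0,0,0]},
  {"translation": [0,0,-0.21],"angular": [0,0,0]},
  {"translation": [0,0,-0.27],"angular": [0,0,0]},
  {"translation": [0,0,-0.32],"angular": [0,0,0]},
  {"translation": [0,0,-0.35],"angular": [0,0,0]},
  {"translation": [0,0,-0.364],"angular": [0,0,0]},
])

```text
clock: 37.47
ee_pos: [562.9, -276.7, 185.0]
orientation: [3.14, 0.001, 1.978]
wrist_force: [-0.6, -0.7, -5.7]
width: 12.3
gripper_force: 112.8
```

>>> drive_tool([
  {"translation": [0.04,0.01,0],"angular": [0,0,0]},
  {"translation": [0.11,0.03,0],"angular": [0,0,-0.02]},
  {"translation": [0.2,0.06,0],"angular": [0,0,-0.03]},
  {"translation": [0.3,0.09,0],"angular": [0,0,-0.05]},
  {"translation": [0.4,0.12,0],"angular": [0,0,-0.07]},
  {"translation": [0.5,0.15,0],"angular": [0,0,-0.09]},
  {"translation": [0.6,0.18,0],"angular": [0,0,-0.1]},
  {"translation": [0.706,0.213,0],"angular": [0,0,-0.12]},
])

```text
clock: 38.13
ee_pos: [544.0, -127.4, 181.9]
orientation: [-3.14, -0.003, 2.042]
wrist_force: [-0.5, -0.1, -4.5]
width: 12.3
gripper_force: 112.6
```

>>> drive_tool([
  {"translation": [0.09,0.034,0],"angular": [0,0,-0.02]},
  {"translation": [0.18,0.07,0],"angular": [0,0,-0.04]},
  {"translation": [0.27,0.105,0],"angular": [0,0,-0.06]},
  {"translation": [0.36,0.14,0],"angular": [0,0,-0.08]},
  {"translation": [0.45,0.175,0],"angular": [0,0,-0.1]},
  {"translation": [0.53,0.21,0],"angular": [0,0,-0.12]},
  {"translation": [0.62,0.24,0],"angular": [0,0,-0.145]},
  {"translation": [0.702,0.274,0],"angular": [0,0,-0.167]},
])

```text
clock: 38.8
ee_pos: [528.9, 22.4, 182.2]
orientation: [-3.14, -0.003, 2.13]
wrist_force: [0.3, -0.4, -4.7]
width: 12.4
gripper_force: 112.6
```

>>> drive_tool([
  {"translation": [0.065,0.065,0],"angular": [0,0,-0.02]},
  {"translation": [0.13,0.13,0],"angular": [0,0,-0.03]},
  {"translation": [0.19,0.195,0],"angular": [0,0,-0.05]},
  {"translation": [0.25,0.26,0],"angular": [0,0,-0.07]},
  {"translation": [0.315,0.325,0],"angular": [0,0,-0.09]},
  {"translation": [0.38,0.39,0],"angular": [0,0,-0.1]},
  {"translation": [0.44,0.455,0],"angular": [0,0,-0.12]},
  {"translation": [0.501,0.519,0],"angular": [0,0,-0.133]},
])

```text
clock: 39.47
ee_pos: [564.1, 162.0, 182.4]
orientation: [-3.14, -0.003, 2.2]
wrist_force: [0.1, -0.8, -4.7]
width: 12.0
gripper_force: 112.6
```

>>> drive_tool([
  {"translation": [0.05,0.068,0],"angular": [0,0,-0.02]},
  {"translation": [0.1,0.136,0],"angular": [0,0,-0.03]},
  {"translation": [0.15,0.204,0],"angular": [0,0,-0.05]},
  {"translation": [0.2,0.272,0],"angular": [0,0,-0.07]},
  {"translation": [0.25,0.34,0],"angular": [0,0,-0.09]},
  {"translation": [0.305,0.408,0],"angular": [0,0,-0.1]},
  {"translation": [0.36,0.476,0],"angular": [0,0,-0.12]},
  {"translation": [0.408,0.544,0],"angular": [0,0,-0.133]},
])

```text
clock: 40.13
ee_pos: [604.0, 291.9, 182.3]
orientation: [-3.14, -0.003, 2.27]
wrist_force: [0.3, 0.3, -4.6]
width: 12.6
gripper_force: 112.6
```

>>> drive_tool([
  {"translation": [0.065,0.09,0.01],"angular": [0,0,0]},
  {"translation": [0.13,0.18,0.02],"angular": [0,0,0]},
  {"translation": [0.2,0.28,0.03],"angular": [0,0,0]},
  {"translation": [0.27,0.38,0.038],"angular": [0,0,0]},
  {"translation": [0.34,0.48,0.038],"angular": [0,0,0]},
  {"translation": [0.4,0.56,0.038],"angular": [0,0,0]},
  {"translation": [0.44,0.62,0.038],"angular": [0,0,0]},
  {"translation": [0.462,0.647,0.038],"angular": [0,0,0]},
])

```text
clock: 40.8
ee_pos: [643.6, 446.7, 174.3]
orientation: [-3.14, -0.003, 2.271]
wrist_force: [-0.3, -0.3, -6.3]
width: 12.2
gripper_force: 112.7
```

Run:
```python
from h import *
log(); c=cam('wrist','w6'); traytilt(c); P=cloud(c)
k=(abs(P[...,2]-70)<5)&(np.hypot(P[...,0]-503,P[...,1]-325)<100)
q=P[k]; A=np.c_[2*q[:,:2],np.ones(len(q))]; x=np.linalg.lstsq(A,(q[:,:2]**2).sum(1),rcond=None)[0]; print('barrel rim',len(q),x[:2],np.sqrt(x[2]+x[0]**2+x[1]**2))
```

```text
floor plane: dz/dx -0.000 dz/dy -0.004 z0 12.4 n 15570 res 0.6
barrel rim 1364 [504.61313103 325.77808056] 77.19049906135167
```

View pics/w6.png

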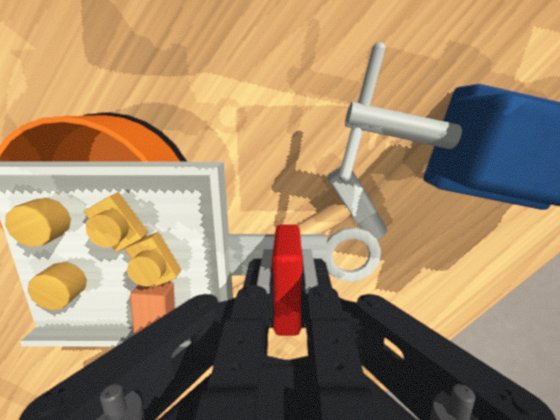

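The wrist view shows all five blanks on the level tray at the barrel's edge, and the rim fit agrees with the barrel position. I'll tip it slowly.

>>> drive_tool([
  {"translation": [0,-0.005,0.03],"angular": [-0.08,0,0]},
  {"translation": [0,-0.01,0.06],"angular": [-0.16,0,0]},
  {"translation": [0,-0.015,0.08],"angular": [-0.24,0,0]},
  {"translation": [0,-0.02,0.09],"angular": [-0.3,0,0]},
  {"translation": [0,-0.022,0.085],"angular": [-0.33,0,0]},
  {"translation": [0,-0.025,0.075],"angular": [-0.36,0,0]},
  {"translation": [0,-0.028,0.065],"angular": [-0.38,0,0]},
  {"translation": [0,-0.031,0.055],"angular": [-0.4,0,0]},
])

```text
clock: 41.52
ee_pos: [641.0, 440.0, 166.2]
orientation: [2.931, -0.001, 2.268]
wrist_force: [0.7, -0.2, -4.9]
width: 12.4
gripper_force: 112.9
```

>>> drive_tool([
  {"translation": [0,-0.01,0.03],"angular": [-0.03,0,0]},
  {"translation": [0,-0.02,0.06],"angular": [-0.05,0,0]},
  {"translation": [0,-0.03,0.08],"angular": [-0.08,0,0]},
  {"translation": [0,-0.034,0.094],"angular": [-0.1,0,0]},
  {"translation": [0,-0.035,0.084],"angular": [-0.125,0,0]},
  {"translation": [0,-0.037,0.073],"angular": [-0.15,0,0]},
  {"translation": [0,-0.038,0.062],"angular": [-0.175,0,0]},
  {"translation": [0,-0.04,0.051],"angular": [-0.2,0,0]},
])

```text
clock: 42.18
ee_pos: [636.9, 436.6, 154.9]
orientation: [2.825, -0.001, 2.268]
wrist_force: [-0.1, 1.0, -5.5]
width: 12.1
gripper_force: 112.9
```

>>> drive_tool([
  {"translation": [0,-0.001,-0.01],"angular": [-0.025,0,0]},
  {"translation": [0,-0.002,-0.021],"angular": [-0.05,0,0]},
  {"translation": [0,-0.003,-0.032],"angular": [-0.075,0,0]},
  {"translation": [0,-0.004,-0.043],"angular": [-0.1,0,0]},
  {"translation": [0,-0.006,-0.054],"angular": [-0.125,0,0]},
  {"translation": [0,-0.008,-0.065],"angular": [-0.15,0,0]},
  {"translation": [0,-0.009,-0.076],"angular": [-0.175,0,0]},
  {"translation": [0,-0.011,-0.086],"angular": [-0.2,0,0]},
])

```text
clock: 42.85
ee_pos: [630.7, 431.6, 169.6]
orientation: [2.721, -0.002, 2.268]
wrist_force: [1.0, 0.1, -4.5]
width: 12.1
gripper_force: 112.8
```

>>> drive_tool([
  {"translation": [0,-0.002,-0.018],"angular": [-0.04,0,0]},
  {"translation": [0,-0.004,-0.036],"angular": [-0.08,0,0]},
  {"translation": [0,-0.006,-0.054],"angular": [-0.125,0,0]},
  {"translation": [0,-0.009,-0.072],"angular": [-0.167,0,0]},
  {"translation": [0,-0.012,-0.09],"angular": [-0.21,0,0]},
  {"translation": [0,-0.016,-0.108],"angular": [-0.25,0,0]},
  {"translation": [0,-0.02,-0.125],"angular": [-0.29,0,0]},
  {"translation": [0,-0.023,-0.142],"angular": [-0.333,0,0]},
])

```text
clock: 43.52
ee_pos: [618.9, 421.5, 194.4]
orientation: [2.545, -0.001, 2.268]
wrist_force: [0.2, -0.3, -1.4]
width: 12.2
gripper_force: 113.5
```

>>> drive_tool([
  {"translation": [0,-0.003,-0.035],"angular": [-0.075,0,0]},
  {"translation": [0,-0.006,-0.07],"angular": [-0.15,0,0]},
  {"translation": [0,-0.009,-0.105],"angular": [-0.225,0,0]},
  {"translation": [0,-0.012,-0.141],"angular": [-0.3,0,0]},
  {"translation": [0,-0.017,-0.158],"angular": [-0.34,0,0]},
  {"translation": [0,-0.022,-0.175],"angular": [-0.38,0,0]},
  {"translation": [0,-0.027,-0.193],"angular": [-0.42,0,0]},
  {"translation": [0,-0.031,-0.21],"angular": [-0.467,0,0]},
])

```text
clock: 44.18
ee_pos: [597.0, 403.1, 226.0]
orientation: [2.301, -0.001, 2.268]
wrist_force: [0.5, 0.1, -1.8]
width: 12.3
gripper_force: 113.4
```

Run:
```python
from h import *
log(); cam('wrist','w7'); print(bot.sense()['wrist_force'],bot.sense()['joint_pos'].round(2),bot.sense()['clock'])
```

```text
[ 0.22889057  0.39179317 -3.2805696 ] [ 0.42 -0.18  2.04  0.44  0.51 -0.58] 44.2333
```

View pics/w7.png

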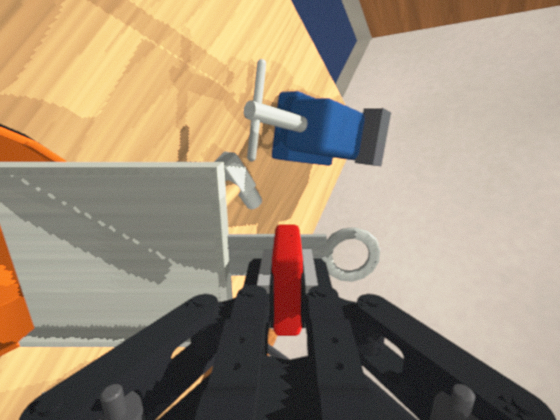

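The tray is empty in the wrist view, and the force shows tray weight only. Next I'll check the barrel and refine the peg.

Run:
```python
from tr import *
c=cam('top','top2'); P=cloud(c); hsv=cv2.cvtColor(c['img'],cv2.COLOR_BGR2HSV)
k=(np.hypot(P[...,0]-504,P[...,1]-325)<72)&(P[...,2]<40)&(P[...,2]>0)&(hsv[...,0]>13)&(hsv[...,0]<26); print('brass px in barrel',k.sum())
def reg(x0,x1,y0,y1,z0,z1): return (P[...,0]>x0)&(P[...,0]<x1)&(P[...,1]>y0)&(P[...,1]<y1)&(P[...,2]>z0)&(P[...,2]<z1)
blue=(hsv[...,0]>95)&(hsv[...,0]<130)&(hsv[...,1]>110)
R_=reg(640,760,-110,40,150,300)
b=P[R_&blue]; print('blue',len(b)); print(b[np.argsort(b[:,2])].round(0)[[0,len(b)//3,2*len(b)//3,-1]]); print('dir',np.linalg.svd(b-b.mean(0))[2][0],b.mean(0))
t=R_&~blue&(P[...,2]>279); r=cv2.minAreaRect(P[t][:,:2].astype(np.float32)); print('posttop',t.sum(),r,np.median(P[t][:,2]))
f=reg(640,800,-110,50,8,15)&(hsv[...,1]<90); n,l,s,ce=cv2.connectedComponentsWithStats(f.astype(np.uint8)); i=1+np.argmax(s[1:,4]); r=cv2.minAreaRect(P[l==i][:,:2].astype(np.float32)); print('foot',s[i,4],r)
c=cam('scene'); P=cloud(c); hsv=cv2.cvtColor(c['img'],cv2.COLOR_BGR2HSV)
blue=(hsv[...,0]>95)&(hsv[...,0]<130)&(hsv[...,1]>110); b=P[reg(640,760,-110,40,150,300)&blue]
print('scene blue',len(b)); 
if len(b)>5: print(b[np.argsort(b[:,2])].round(0)[[0,len(b)//3,2*len(b)//3,-1]],np.linalg.svd(b-b.mean(0))[2][0],b.mean(0))
t=reg(640,780,-110,40,279,294); r=cv2.minAreaRect(P[t][:,:2].astype(np.float32)); print('scene posttop',t.sum(),r)
print(root,root+50*pd)
```

```text
brass px in barrel 226
blue 40
[[702. -34. 258.]
 [688. -31. 272.]
 [684. -26. 281.]
 [671. -26. 294.]]
dir [-0.67324415  0.22783536  0.70344393] [683.87403514 -29.9409915  276.8928703 ]
posttop 145 ((697.5777587890625, -33.68830490112305), (29.8533935546875, 60.61003494262695), 72.6066665649414) 286.31401250599606
foot 1047 ((724.7780151367188, -42.173683166503906), (119.22936248779297, 109.7934341430664), 72.00460052490234)
scene blue 46
[[724. -54. 229.]
 [692. -31. 266.]
 [686. -30. 279.]
 [673. -26. 292.]] [ 0.74045687 -0.42439463 -0.52116487] [693.25337061 -33.89862191 272.41152321]
scene posttop 141 ((701.7670288085938, -32.068946838378906), (31.935443878173828, 60.46727752685547), 58.024478912353516)
[705.20335639 -36.21055129 250.        ] [671.46586603 -25.63786268 285.35533906]
```

```bash
cat > t2.py <<'E'
from tr import *
def pp(t,th,H,dz=0): return tool(tray(H,th),EYE,root+pd*t+[0,0,dz],0)
def tp(p,H,th): return (np.array(p,float),tray(H,th)*M(0).inv())
def chkik(calls,q):
    for c in calls:
        for n,p,R in c:
            s=ik(X,p,R,[q]); d=np.abs(s.x-q).max(); q=s.x; print('ik',round(s.cost,2),q.round(2),'dmax',round(d,2),np.round(p))
E
python3 - <<'E'
from t2 import *
H=185
calls=[[(8,*tp([585,330,300],214,42))],[(8,*tp([550,190,320],204,42))],[(8,*tp([545,60,320],195,42))],[(8,*tp([560,-5,315],188,45))],[(8,*pp(75,45,H))]]
plan(calls); chkik(calls,bot.sense()['joint_pos'])
E
```

```text
1 x8 [-0.241, 0.093, -0.458] [0.201, -0.142, 0.137]
2 x8 [-0.482, -0.332, -0.433] [0.0, -0.223, 0.248]
3 x8 [-0.584, -0.213, -0.192] [-0.0, -0.201, 0.223]
4 x8 [-0.333, -0.025, 0.011] [-0.1, -0.161, 0.169]
5 x8 [-0.132, 0.092, 0.294] [0.0, -0.071, 0.071]
ik 0.0 [ 0.35 -0.34  1.97  0.23  0.8  -0.34] dmax 0.29 [585. 330. 300.]
ik 0.0 [ 0.12 -0.64  2.14  0.25  0.94 -0.37] dmax 0.3 [550. 190. 320.]
ik 0.0 [-0.18 -0.75  2.2   0.34  1.03 -0.51] dmax 0.3 [545.  60. 320.]
ik 0.0 [-0.3  -0.75  2.24  0.38  0.96 -0.55] dmax 0.12 [560.  -5. 315.]
ik 0.0 [-0.27 -0.54  2.16  0.35  0.8  -0.51] dmax 0.22 [618. -24. 286.]
```

Run:
```python
import cv2
im=cv2.imread('pics/top2.png'); cv2.imwrite('pics/crop3.png',cv2.resize(im[190:285,120:215],None,fx=6,fy=6,interpolation=cv2.INTER_CUBIC))
```

```text
(no output)
```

View pics/crop3.png

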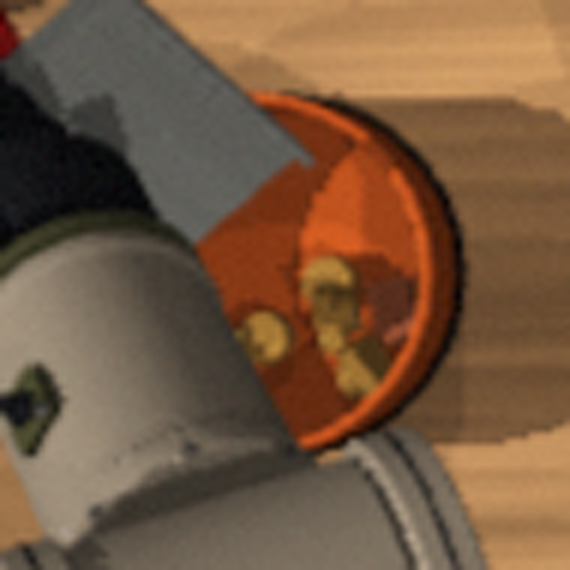

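The barrel view shows slugs at (330,283) and (265,335), signets around (345,360) and copper at (400,315). I'll carry the empty tray to the peg.

>>> drive_tool([
  {"translation": [-0.01,0.012,-0.08],"angular": [0,0,0]},
  {"translation": [-0.04,0.03,-0.18],"angular": [0.03,-0.02,0.02]},
  {"translation": [-0.08,0.045,-0.28],"angular": [0.06,-0.04,0.04]},
  {"translation": [-0.12,0.06,-0.36],"angular": [0.1,-0.07,0.07]},
  {"translation": [-0.16,0.07,-0.41],"angular": [0.14,-0.1,0.1]},
  {"translation": [-0.2,0.085,-0.44],"angular": [0.18,-0.13,0.12]},
  {"translation": [-0.241,0.093,-0.458],"angular": [0.201,-0.142,0.137]},
  {"translation": [-0.241,0.093,-0.458],"angular": [0.201,-0.142,0.137]},
])

```text
clock: 45.0
ee_pos: [586.8, 329.9, 302.5]
orientation: [2.406, 0.002, 2.164]
wrist_force: [0.0, -1.0, -1.7]
width: 12.2
gripper_force: 113.5
```

>>> drive_tool([
  {"translation": [-0.07,-0.05,-0.06],"angular": [0,-0.03,0.04]},
  {"translation": [-0.14,-0.1,-0.13],"angular": [0,-0.06,0.08]},
  {"translation": [-0.22,-0.15,-0.2],"angular": [0,-0.1,0.12]},
  {"translation": [-0.3,-0.2,-0.27],"angular": [0,-0.14,0.16]},
  {"translation": [-0.37,-0.25,-0.33],"angular": [0,-0.17,0.19]},
  {"translation": [-0.43,-0.3,-0.39],"angular": [0,-0.2,0.22]},
  {"translation": [-0.482,-0.332,-0.433],"angular": [0,-0.223,0.248]},
  {"translation": [-0.482,-0.332,-0.433],"angular": [0,-0.223,0.248]},
])

```text
clock: 45.67
ee_pos: [550.1, 188.8, 319.6]
orientation: [2.409, 0.001, 1.988]
wrist_force: [0.7, -0.2, -2.0]
width: 12.0
gripper_force: 113.5
```

>>> drive_tool([
  {"translation": [-0.08,-0.03,-0.03],"angular": [0,-0.03,0.03]},
  {"translation": [-0.17,-0.06,-0.06],"angular": [0,-0.06,0.07]},
  {"translation": [-0.26,-0.095,-0.09],"angular": [0,-0.1,0.11]},
  {"translation": [-0.35,-0.13,-0.12],"angular": [0,-0.13,0.14]},
  {"translation": [-0.44,-0.16,-0.15],"angular": [0,-0.16,0.17]},
  {"translation": [-0.52,-0.19,-0.175],"angular": [0,-0.18,0.2]},
  {"translation": [-0.584,-0.213,-0.192],"angular": [0,-0.201,0.223]},
  {"translation": [-0.584,-0.213,-0.192],"angular": [0,-0.201,0.223]},
])

```text
clock: 46.33
ee_pos: [545.6, 58.9, 318.9]
orientation: [2.41, 0.0, 1.831]
wrist_force: [0.9, 0.6, -1.4]
width: 12.0
gripper_force: 113.5
```

>>> drive_tool([
  {"translation": [-0.05,-0.004,0],"angular": [-0.02,-0.03,0.03]},
  {"translation": [-0.11,-0.008,0],"angular": [-0.03,-0.05,0.06]},
  {"translation": [-0.17,-0.012,0.01],"angular": [-0.05,-0.08,0.09]},
  {"translation": [-0.23,-0.017,0.01],"angular": [-0.07,-0.11,0.12]},
  {"translation": [-0.28,-0.02,0.011],"angular": [-0.09,-0.14,0.145]},
  {"translation": [-0.333,-0.025,0.011],"angular": [-0.1,-0.161,0.169]},
  {"translation": [-0.333,-0.025,0.011],"angular": [-0.1,-0.161,0.169]},
  {"translation": [-0.333,-0.025,0.011],"angular": [-0.1,-0.161,0.169]},
])

```text
clock: 47.0
ee_pos: [560.4, -5.0, 314.7]
orientation: [2.356, 0.0, 1.71]
wrist_force: [0.4, -0.2, -2.3]
width: 12.2
gripper_force: 113.5
```

Run:
```python
from t2 import *
log(); print(pose()[0],bot.sense()['joint_pos'].round(2),bot.sense()['clock'])
p,R=pose(); Rt=R*M(0); print('tray',np.degrees(Rt.as_euler('zyx')).round(1),'eye',p+Rt.apply(np.array(EYE)-[-100,0,GZ]))
c=cam('wrist','w8'); traytilt(c); P=cloud(c); hsv=cv2.cvtColor(c['img'],cv2.COLOR_BGR2HSV)
b=(hsv[...,0]>95)&(hsv[...,0]<130)&(hsv[...,1]>110)&(P[...,2]>200)&(P[...,0]>630)&(P[...,0]<730); b=P[b]; print('peg',len(b))
if len(b)>5: print(b[np.argsort(b[:,2])].round(0)[[0,len(b)//3,2*len(b)//3,-1]])
b=np.array([1])
c=cam('top'); P=cloud(c); hsv=cv2.cvtColor(c['img'],cv2.COLOR_BGR2HSV); cv2.imwrite('pics/crop4.png',cv2.resize(c['img'][130:285,120:330],None,fx=3.5,fy=3.5,interpolation=cv2.INTER_CUBIC))
calls=[[(8,*pp(75,45,185))],[(8,*pp(45,45,185))],[(8,*pp(16,45,185))]]; plan(calls)
```

```text
[560.38271854  -5.02428503 314.68004108] [-0.3  -0.76  2.24  0.38  0.96 -0.54] 47.0
tray [-168.8  -44.4    7.9] eye [5.97151285e+02 1.19754374e-01 3.31289117e+02]
floor plane: dz/dx -0.000 dz/dy -0.000 z0 12.4 n 26023 res 0.6
peg 69
[[681. -30. 272.]
 [670. -28. 283.]
 [669. -29. 287.]
 [671. -27. 290.]]
1 x8 [-0.135, 0.089, 0.292] [0.0, -0.07, 0.072]
2 x8 [-0.04, -0.006, 0.144] [0.0, 0.0, 0.0]
3 x8 [-0.039, -0.005, 0.14] [0.0, 0.0, 0.0]
```

View pics/w8.png

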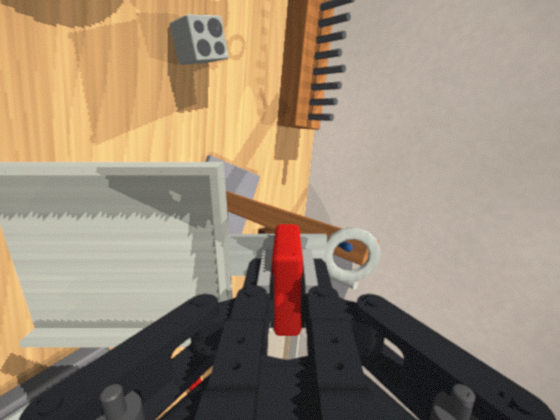

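View pics/crop4.png

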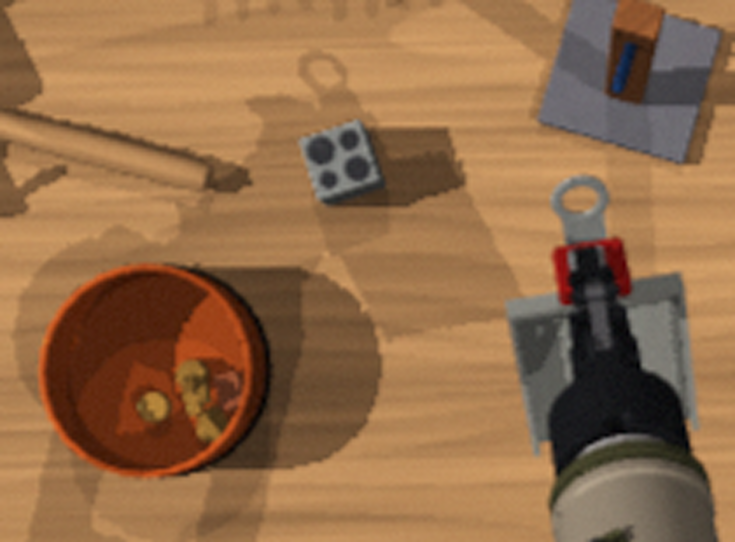

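The wrist view shows the blue peg end through the eye at (346,246). Crop 4 shows all five blanks in the barrel and none on the bench there. I'll approach on the peg's axis and check the alignment.

>>> drive_tool([
  {"translation": [-0.02,0.012,0.04],"angular": [0,-0.01,0.01]},
  {"translation": [-0.04,0.025,0.08],"angular": [0,-0.02,0.02]},
  {"translation": [-0.06,0.04,0.13],"angular": [0,-0.03,0.03]},
  {"translation": [-0.08,0.055,0.18],"angular": [0,-0.04,0.04]},
  {"translation": [-0.1,0.07,0.23],"angular": [0,-0.055,0.055]},
  {"translation": [-0.12,0.08,0.265],"angular": [0,-0.065,0.065]},
  {"translation": [-0.135,0.089,0.292],"angular": [0,-0.07,0.072]},
  {"translation": [-0.135,0.089,0.292],"angular": [0,-0.07,0.072]},
])

```text
clock: 47.77
ee_pos: [617.9, -23.5, 285.4]
orientation: [2.357, -0.001, 1.658]
wrist_force: [-0.9, 0.3, -1.0]
width: 12.5
gripper_force: 113.5
```

>>> drive_tool([
  {"translation": [0,0,0],"angular": [0,0,0]},
  {"translation": [0,0,0],"angular": [0,0,0]},
  {"translation": [0,0,0],"angular": [0,0,0]},
  {"translation": [0,0,0],"angular": [0,0,0]},
  {"translation": [0,0,0],"angular": [0,0,0]},
  {"translation": [0,0,0],"angular": [0,0,0]},
  {"translation": [0,0,0],"angular": [0,0,0]},
  {"translation": [0,0,0],"angular": [0,0,0]},
])

```text
clock: 48.43
ee_pos: [617.5, -23.8, 286.3]
orientation: [2.356, -0.0, 1.658]
wrist_force: [-0.0, -0.1, -1.6]
width: 12.4
gripper_force: 113.5
```

Run:
```python
from t2 import *
log(); p,R=pose(); Rt=R*M(0); o=p-Rt.apply([-100,0,GZ]); print('TCP',p)
print('model root,tip in tray rel. to eye',(Rt.inv().apply(np.array([root,root+50*pd])-o)-EYE).round(1).tolist())
for n in('wrist','top','scene'):
    c=cam(n,n+'9'); P=cloud(c); hsv=cv2.cvtColor(c['img'],cv2.COLOR_BGR2HSV)
    b=(hsv[...,0]>95)&(hsv[...,0]<130)&(hsv[...,1]>110)&(P[...,2]>235)&(P[...,2]<300)&(P[...,0]>640)&(P[...,0]<720)&(abs(P[...,1]+30)<40)
    q=Rt.inv().apply(P[b]-o)-EYE if b.sum() else []
    print(n,b.sum()); 
    if len(q)>4: print(q[np.argsort(q[:,2])][::max(1,len(q)//5)].round(1).tolist())
    # the eye ring, grey points close to the eye
    if n!='wrist':
        v=Rt.inv().apply((P-o).reshape(-1,3)).reshape(P.shape); k=(abs(v[...,2]-3)<5)&(v[...,0]<-122)&(v[...,0]>-170)&(abs(v[...,1])<25)
        if k.sum()>5: w=v[k]; print(' ring x',w[:,0].min().round(1),w[:,0].max().round(1),'y',w[:,1].min().round(1),w[:,1].max().round(1),'z',np.median(w[:,2]).round(1))
```

```text
TCP [617.50656096 -23.82702134 286.25367989]
model root,tip in tray rel. to eye [[2.6, 20.0, -72.2], [0.7, 6.5, -24.0]]
wrist 70
[[4.1, 16.9, -67.1], [-0.4, 4.9, -22.1], [-2.3, 5.9, -21.3], [2.4, 7.9, -20.7], [1.7, 8.5, -20.4]]
top 36
[[0.3, 19.8, -64.9], [-3.0, 14.3, -53.3], [-0.7, 15.5, -44.7], [-3.1, 8.0, -34.9], [-0.5, 11.8, -30.2], [-5.1, 6.8, -20.9]]
 ring x -156.3 -122.1 y -17.4 17.7 z 4.2
scene 37
[[0.3, 18.1, -65.9], [-6.3, 16.1, -55.6], [-2.4, 15.2, -46.3], [-0.1, 9.8, -36.7], [-1.8, 6.8, -29.0], [-3.1, 7.8, -21.0]]
 ring x -159.3 -123.1 y -14.4 18.8 z 4.5
```

Both the peg model and the measured peg points agree with the eye to about 2 mm. I'll slide on.

>>> drive_tool([
  {"translation": [-0.005,-0.001,0.02],"angular": [0,0,0]},
  {"translation": [-0.01,-0.002,0.04],"angular": [0,0,0]},
  {"translation": [-0.017,-0.003,0.06],"angular": [0,0,0]},
  {"translation": [-0.023,-0.004,0.085],"angular": [0,0,0]},
  {"translation": [-0.03,-0.005,0.11],"angular": [0,0,0]},
  {"translation": [-0.035,-0.006,0.13],"angular": [0,0,0]},
  {"translation": [-0.04,-0.006,0.144],"angular": [0,0,0]},
  {"translation": [-0.04,-0.006,0.144],"angular": [0,0,0]},
])

```text
clock: 49.25
ee_pos: [637.7, -30.1, 263.8]
orientation: [2.358, -0.001, 1.658]
wrist_force: [0.1, -0.2, -1.4]
width: 12.4
gripper_force: 113.6
```

>>> drive_tool([
  {"translation": [-0.005,-0.001,0.02],"angular": [0,0,0]},
  {"translation": [-0.01,-0.002,0.04],"angular": [0,0,0]},
  {"translation": [-0.017,-0.003,0.06],"angular": [0,0,0]},
  {"translation": [-0.023,-0.004,0.085],"angular": [0,0,0]},
  {"translation": [-0.03,-0.005,0.11],"angular": [0,0,0]},
  {"translation": [-0.035,-0.005,0.13],"angular": [0,0,0]},
  {"translation": [-0.039,-0.005,0.14],"angular": [0,0,0]},
  {"translation": [-0.039,-0.005,0.14],"angular": [0,0,0]},
])

```text
clock: 49.92
ee_pos: [656.4, -34.8, 243.9]
orientation: [2.359, -0.002, 1.661]
wrist_force: [-28.3, 6.2, 9.1]
width: 12.5
gripper_force: 117.4
```

Run:
```python
from t2 import *
log(); p,R=pose(); Rt=R*M(0); o=p-Rt.apply([-100,0,GZ]); print('TCP',p,bot.sense()['wrist_force'],bot.sense()['joint_pos'].round(2))
print('model root,tip in tray rel. to eye',(Rt.inv().apply(np.array([root,root+50*pd])-o)-EYE).round(1).tolist())
c=cam('scene','s10'); cv2.imwrite('pics/crop5.png',cv2.resize(c['img'][170:310,170:310],None,fx=4,fy=4,interpolation=cv2.INTER_CUBIC))
calls=[[(8,*pp(17,t,185))] for t in(52,59,66,72,77,81)]
plan(calls); chkik(calls,bot.sense()['joint_pos'])
```

```text
TCP [656.42724363 -34.83360127 243.93038453] [-28.33085964   6.19010861   9.05629232] [-0.27 -0.37  2.12  0.41  0.68 -0.59]
model root,tip in tray rel. to eye [[-0.6, 5.7, -15.4], [-2.4, -7.9, 32.7]]
1 x8 [-0.006, -0.001, 0.019] [-0.239, -0.006, 0.001]
2 x8 [-0.0, -0.007, 0.024] [-0.233, 0.0, 0.0]
3 x8 [0.0, -0.007, 0.024] [-0.233, 0.0, 0.0]
4 x8 [-0.0, -0.007, 0.02] [-0.2, -0.0, 0.0]
5 x8 [0.0, -0.006, 0.017] [-0.167, 0.0, 0.0]
6 x8 [-0.0, -0.005, 0.013] [-0.133, -0.0, -0.0]
ik 0.0 [-0.3  -0.42  2.22  0.61  0.55 -0.78] dmax 0.2 [659. -36. 241.]
ik 0.0 [-0.32 -0.44  2.32  0.94  0.44 -1.11] dmax 0.33 [662. -35. 237.]
ik 0.0 [-0.34 -0.42  2.39  1.44  0.39 -1.62] dmax 0.51 [665. -35. 233.]
ik 0.0 [-0.35 -0.36  2.43  1.91  0.45 -2.08] dmax 0.47 [668. -35. 230.]
ik 0.0 [-0.36 -0.29  2.45  2.2   0.55 -2.38] dmax 0.3 [671. -35. 228.]
ik 0.0 [-0.37 -0.21  2.45  2.36  0.66 -2.55] dmax 0.17 [674. -34. 227.]
```

View pics/crop5.png

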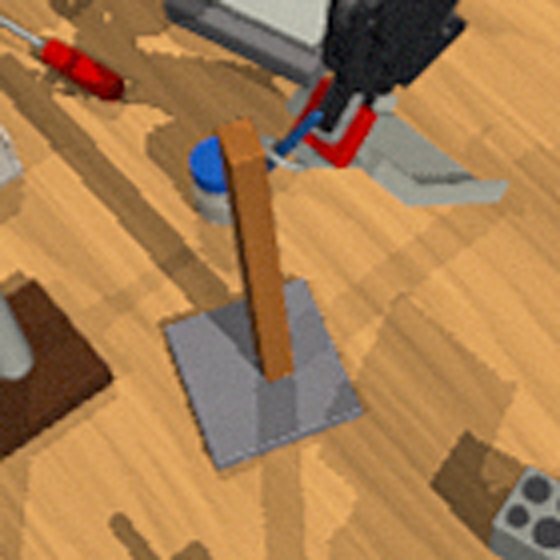

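Crop 5 shows the blue peg through the eye at about (285,150). The wrist reads about 29 N, so the ring's upper edge is against the post. I'll back off a little before rotating the tray down.

Run:
```python
from t2 import *
calls=[[(8,*pp(27,45,185))]]+[[(8,*pp(t,th,185))] for t,th in((26,53),(25,61),(24,68),(22,74),(20,79))]
p,R=pp(16,45,185)
plan(calls,p,R); chkik(calls,bot.sense()['joint_pos'])
```

```text
1 x8 [0.015, 0.002, -0.053] [0.0, 0.0, 0.0]
2 x8 [-0.001, -0.008, 0.032] [-0.267, -0.0, 0.0]
3 x8 [-0.001, -0.009, 0.032] [-0.267, -0.0, -0.0]
4 x8 [-0.001, -0.009, 0.028] [-0.233, 0.0, 0.0]
5 x8 [-0.003, -0.011, 0.029] [-0.2, -0.0, 0.0]
6 x8 [-0.003, -0.011, 0.025] [-0.167, 0.0, -0.0]
ik 0.0 [-0.27 -0.4   2.13  0.4   0.7  -0.57] dmax 0.03 [650. -34. 252.]
ik 0.0 [-0.3  -0.45  2.25  0.62  0.55 -0.79] dmax 0.23 [653. -34. 247.]
ik 0.0 [-0.33 -0.47  2.35  1.02  0.43 -1.19] dmax 0.4 [657. -34. 241.]
ik 0.0 [-0.35 -0.44  2.42  1.56  0.4  -1.73] dmax 0.54 [661. -34. 237.]
ik 0.0 [-0.36 -0.36  2.45  2.01  0.48 -2.19] dmax 0.46 [666. -34. 233.]
ik 0.0 [-0.36 -0.26  2.46  2.27  0.6  -2.46] dmax 0.28 [670. -34. 230.]
```

>>> drive_tool([
  {"translation": [0.004,0,-0.013],"angular": [0,0,0]},
  {"translation": [0.008,0.001,-0.026],"angular": [0,0,0]},
  {"translation": [0.012,0.002,-0.04],"angular": [0,0,0]},
  {"translation": [0.015,0.002,-0.053],"angular": [0,0,0]},
  {"translation": [0.015,0.002,-0.053],"angular": [0,0,0]},
  {"translation": [0.015,0.002,-0.053],"angular": [0,0,0]},
  {"translation": [0.015,0.002,-0.053],"angular": [0,0,0]},
  {"translation": [0.015,0.002,-0.053],"angular": [0,0,0]},
])

```text
clock: 50.63
ee_pos: [649.9, -33.9, 252.1]
orientation: [2.356, -0.0, 1.658]
wrist_force: [0.6, 1.1, -2.4]
width: 12.1
gripper_force: 113.5
```

>>> drive_tool([
  {"translation": [0,-0.001,0.004],"angular": [-0.033,0,0]},
  {"translation": [0,-0.002,0.008],"angular": [-0.067,0,0]},
  {"translation": [0,-0.003,0.012],"angular": [-0.1,0,0]},
  {"translation": [0,-0.004,0.016],"angular": [-0.133,0,0]},
  {"translation": [-0.001,-0.005,0.02],"angular": [-0.167,0,0]},
  {"translation": [-0.001,-0.006,0.024],"angular": [-0.2,0,0]},
  {"translation": [-0.001,-0.007,0.028],"angular": [-0.233,0,0]},
  {"translation": [-0.001,-0.008,0.032],"angular": [-0.267,0,0]},
])

```text
clock: 51.3
ee_pos: [653.0, -33.9, 245.9]
orientation: [2.215, -0.0, 1.657]
wrist_force: [0.1, -0.2, -1.3]
width: 12.0
gripper_force: 113.5
```

>>> drive_tool([
  {"translation": [0,-0.001,0.004],"angular": [-0.033,0,0]},
  {"translation": [0,-0.002,0.008],"angular": [-0.067,0,0]},
  {"translation": [0,-0.003,0.012],"angular": [-0.1,0,0]},
  {"translation": [0,-0.004,0.016],"angular": [-0.133,0,0]},
  {"translation": [-0.001,-0.005,0.02],"angular": [-0.167,0,0]},
  {"translation": [-0.001,-0.006,0.024],"angular": [-0.2,0,0]},
  {"translation": [-0.001,-0.008,0.028],"angular": [-0.233,0,0]},
  {"translation": [-0.001,-0.009,0.032],"angular": [-0.267,0,0]},
])

```text
clock: 51.97
ee_pos: [656.9, -34.0, 240.6]
orientation: [2.076, 0.0, 1.657]
wrist_force: [0.0, -0.0, -1.0]
width: 12.2
gripper_force: 113.6
```

Run:
```python
from t2 import *
log(); s=bot.sense(); print(s['wrist_force'].round(1),s['joint_pos'].round(2)); p,R=pose(); a=pp(25,61,185); print(p-a[0],(R.inv()*a[1]).magnitude())
```

```text
[ 0. -0. -1.] [-0.33 -0.47  2.35  1.03  0.42 -1.2 ]
[-0.40827891 -0.41113942 -0.90760694] 0.001954320046371828
```

Tracking is exact with no contact force. I'll continue the rotation.

>>> drive_tool([
  {"translation": [0,-0.001,0.003],"angular": [-0.03,0,0]},
  {"translation": [0,-0.002,0.007],"angular": [-0.06,0,0]},
  {"translation": [0,-0.003,0.01],"angular": [-0.09,0,0]},
  {"translation": [0,-0.004,0.014],"angular": [-0.12,0,0]},
  {"translation": [-0.001,-0.006,0.018],"angular": [-0.15,0,0]},
  {"translation": [-0.001,-0.007,0.021],"angular": [-0.18,0,0]},
  {"translation": [-0.001,-0.008,0.025],"angular": [-0.21,0,0]},
  {"translation": [-0.001,-0.009,0.028],"angular": [-0.233,0,0]},
])

```text
clock: 52.63
ee_pos: [660.7, -34.2, 235.8]
orientation: [1.955, 0.0, 1.656]
wrist_force: [0.8, -0.7, -2.4]
width: 12.4
gripper_force: 113.6
```

>>> drive_tool([
  {"translation": [0,-0.001,0.004],"angular": [-0.025,0,0]},
  {"translation": [-0.001,-0.003,0.007],"angular": [-0.05,0,0]},
  {"translation": [-0.001,-0.004,0.011],"angular": [-0.075,0,0]},
  {"translation": [-0.001,-0.005,0.015],"angular": [-0.1,0,0]},
  {"translation": [-0.002,-0.007,0.018],"angular": [-0.125,0,0]},
  {"translation": [-0.002,-0.008,0.022],"angular": [-0.15,0,0]},
  {"translation": [-0.003,-0.01,0.026],"angular": [-0.175,0,0]},
  {"translation": [-0.003,-0.011,0.029],"angular": [-0.2,0,0]},
])

```text
clock: 53.3
ee_pos: [665.3, -34.6, 231.5]
orientation: [1.851, 0.0, 1.655]
wrist_force: [0.6, 0.2, -1.7]
width: 12.3
gripper_force: 113.6
```

>>> drive_tool([
  {"translation": [0,-0.001,0.003],"angular": [-0.02,0,0]},
  {"translation": [-0.001,-0.003,0.006],"angular": [-0.04,0,0]},
  {"translation": [-0.001,-0.004,0.009],"angular": [-0.06,0,0]},
  {"translation": [-0.001,-0.005,0.012],"angular": [-0.08,0,0]},
  {"translation": [-0.002,-0.007,0.016],"angular": [-0.105,0,0]},
  {"translation": [-0.002,-0.008,0.019],"angular": [-0.125,0,0]},
  {"translation": [-0.003,-0.01,0.022],"angular": [-0.15,0,0]},
  {"translation": [-0.003,-0.011,0.025],"angular": [-0.167,0,0]},
])

```text
clock: 53.97
ee_pos: [669.5, -34.6, 227.8]
orientation: [1.764, 0.0, 1.656]
wrist_force: [0.6, 0.1, -1.5]
width: 12.0
gripper_force: 113.6
```

Run:
```python
from t2 import *
log(); s=bot.sense(); print(s['wrist_force'].round(1),s['joint_pos'].round(2)); p,R=pose(); a=pp(20,79,185); print(p-a[0],(R.inv()*a[1]).magnitude())
calls=[[(8,*pp(18,79,185,-4))],[(8,*pp(15,79,185,-5))]]; plan(calls,*a); chkik(calls,s['joint_pos'])
```

```text
[ 0.6  0.1 -1.5] [-0.37 -0.26  2.46  2.28  0.6  -2.47]
[-0.76690687 -0.74182426 -1.7858113 ] 0.002800626759779512
1 x8 [-0.003, -0.025, 0.012] [0.0, 0.0, 0.0]
2 x8 [-0.004, -0.013, 0.013] [0.0, 0.0, 0.0]
ik 0.0 [-0.36 -0.24  2.46  2.29  0.61 -2.49] dmax 0.02 [672. -34. 224.]
ik 0.0 [-0.36 -0.22  2.45  2.31  0.62 -2.5 ] dmax 0.02 [674. -35. 221.]
```

>>> drive_tool([
  {"translation": [0,-0.006,0.003],"angular": [0,0,0]},
  {"translation": [-0.001,-0.012,0.006],"angular": [0,0,0]},
  {"translation": [-0.002,-0.018,0.009],"angular": [0,0,0]},
  {"translation": [-0.003,-0.025,0.012],"angular": [0,0,0]},
  {"translation": [-0.004,-0.028,0.015],"angular": [0,0,0]},
  {"translation": [-0.005,-0.031,0.018],"angular": [0,0,0]},
  {"translation": [-0.006,-0.033,0.02],"angular": [0,0,0]},
  {"translation": [-0.006,-0.033,0.02],"angular": [0,0,0]},
])

```text
clock: 54.63
ee_pos: [673.0, -34.9, 222.0]
orientation: [1.763, -0.0, 1.658]
wrist_force: [0.5, -0.3, -0.9]
width: 11.5
gripper_force: 113.7
```

Run:
```python
from t2 import *
s=bot.sense(); print(s['wrist_force'].round(1),pose()[0]); p,R=pose(); Rt=R*M(0); o=p-Rt.apply([-100,0,GZ]); print('root,tip rel eye in tray',(Rt.inv().apply(np.array([root,root+50*pd])-o)-EYE).round(1).tolist()); c=cam('scene'); cv2.imwrite('pics/crop6.png',cv2.resize(c['img'][170:310,170:310],None,fx=4,fy=4,interpolation=cv2.INTER_CUBIC))
```

```text
[ 0.5 -0.3 -0.9] [673.03867382 -34.86446781 222.00178236]
root,tip rel eye in tray [[4.4, 4.1, -11.5], [-24.0, -9.3, 27.3]]
```

View pics/crop6.png

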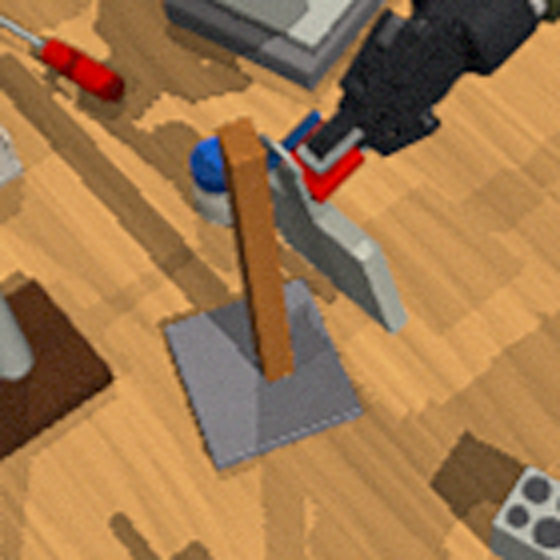

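Crop 6 shows the peg through the eye at about (285,150), with the tray almost upright. I'll release and back straight out.

>>> drive_tool([
  {"translation": [0,0,0],"angular": [0,0,0]},
  {"translation": [0,0,0],"angular": [0,0,0]},
  {"translation": [0,0,0],"angular": [0,0,0]},
  {"translation": [0,0,0],"angular": [0,0,0]},
  {"translation": [0,0,0],"angular": [0,0,0]},
  {"translation": [0,0,0],"angular": [0,0,0]},
  {"translation": [0,0,0],"angular": [0,0,0]},
  {"translation": [0,0,0],"angular": [0,0,0]},
], jaw=-0.25)

```text
clock: 55.35
ee_pos: [672.9, -34.8, 222.0]
orientation: [1.762, -0.0, 1.658]
wrist_force: [0.1, 0.4, -0.8]
width: 32.1
gripper_force: 0.6
```

>>> drive_tool([
  {"translation": [0,0,-0.05],"angular": [0,0,0]},
  {"translation": [0,0,-0.1],"angular": [0,0,0]},
  {"translation": [0,0,-0.17],"angular": [0,0,0]},
  {"translation": [0,0,-0.25],"angular": [0,0,0]},
  {"translation": [0,0,-0.35],"angular": [0,0,0]},
  {"translation": [0,0,-0.45],"angular": [0,0,0]},
  {"translation": [0,0,-0.5],"angular": [0,0,0]},
  {"translation": [0,0,-0.5],"angular": [0,0,0]},
])

```text
clock: 56.02
ee_pos: [646.2, -66.6, 238.9]
orientation: [1.767, -0.003, 1.675]
wrist_force: [0.1, -0.2, 0.0]
width: 32.0
gripper_force: 0.0
```

>>> drive_tool([
  {"translation": [0,0,0],"angular": [0,0,0]},
  {"translation": [0,0,0],"angular": [0,0,0]},
  {"translation": [0,0,0],"angular": [0,0,0]},
  {"translation": [0,0,0],"angular": [0,0,0]},
  {"translation": [0,0,0],"angular": [0,0,0]},
  {"translation": [0,0,0],"angular": [0,0,0]},
  {"translation": [0,0,0],"angular": [0,0,0]},
  {"translation": [0,0,0],"angular": [0,0,0]},
])

```text
clock: 56.68
ee_pos: [646.0, -65.8, 238.0]
orientation: [1.769, -0.004, 1.675]
wrist_force: [-0.4, -0.6, 0.9]
width: 32.3
gripper_force: 0.0
```

Run:
```python
from t2 import *
s=bot.sense(); print(s['clock'],s['wrist_force'].round(1),pose()[0])
def red(c):
    P=cloud(c); h=cv2.cvtColor(c['img'],cv2.COLOR_BGR2HSV); m=((h[...,0]<8)|(h[...,0]>172))&(h[...,1]>130)&(P[...,2]>150)&(P[...,0]>600)&(P[...,0]<720)&(abs(P[...,1]+30)<60); return P[m]
for i in range(3):
    q=red(cam('scene' if i!=1 else 'top')); print(len(q),q.mean(0).round(1) if len(q) else '')
c=cam('scene'); cv2.imwrite('pics/crop7.png',cv2.resize(c['img'][150:360,170:450],None,fx=2.8,fy=2.8,interpolation=cv2.INTER_CUBIC))
P=cloud(c); R=(P[...,2]>30)&(P[...,2]<200)&(P[...,0]>600)&(P[...,0]<706)&(abs(P[...,1]+30)<80); h=cv2.cvtColor(c['img'],cv2.COLOR_BGR2HSV); R&=h[...,1]<60; q=P[R]; print('pan pts',len(q),q.min(0).round(),q.max(0).round())
if len(q)>10: print('normal',np.linalg.svd(q-q.mean(0),full_matrices=False)[2][2].round(2))
```

```text
56.6833 [-0.4 -0.6  0.9] [646.03273617 -65.80599863 237.97217796]
228 [683.5 -24.1 217. ]
296 [679.4 -27.7 216.3]
228 [683.5 -24.2 217. ]
pan pts 38 [695. -38. 173.] [706.   3. 182.]
normal [ 0.08  0.03 -1.  ]
```

View pics/crop7.png

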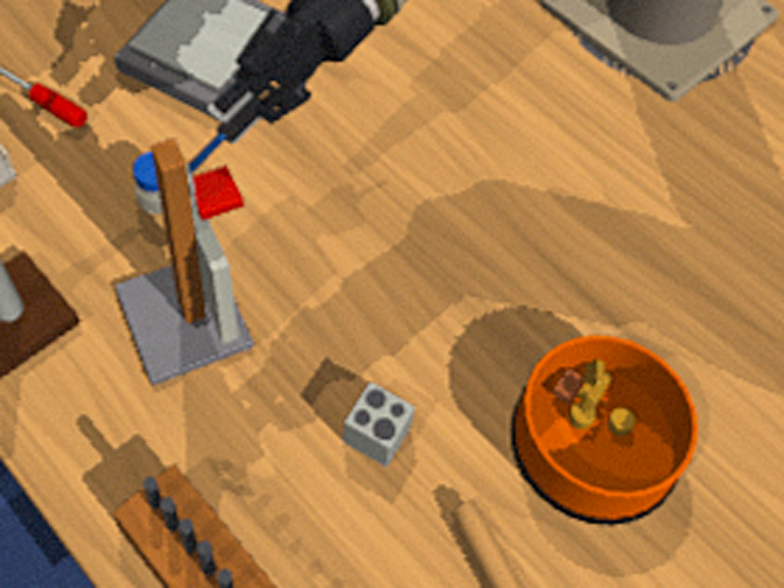

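Crop 7 shows the tray hanging straight against the post on the peg, and it stayed still between frames. The gripper is clear with zero force, and all five blanks are in the barrel around (595,395). I'll hand the job in.

```bash
python3 -c "
from h import *
s=bot.sense(); print(s['qd'].round(3)); print(bot.job_done())"
```

```text
[ 0.001  0.    -0.     0.     0.    -0.002]
the job is handed in; nothing more can be done
None
```

The job is handed in, with no verdict returned: all five blanks rested on the scale tray and were tipped into the barrel, the tray hangs still on the peg, and the robot is clear.

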